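Clear the belt printer and set out the game shelf

TASK

Get the shelf ready for games night: move every blue figure base from the printer's catch tray into the open top tier of the white stacking tray, each stud up and flat on the tier's floor, and only then lay the white cover on top inside the rim and press it down until it is level and flush with the rim. Set the grey tin upright between the walnut vault and the green paint pot, in line with them and at least 1.5 cm clear of both; set the amber die straight in front of the vault's flap and the green die straight in front of the paint pot (on the same side as the flap), each with a gap of about 3 cm. Leave everything else where it stands.

Things in the scene. Friction and masses are not known exactly. Their poses are not given: they have to be found in the camera images.
- printer: a grey belt 3D printer, fixed, with an open catch tray (190 x 210 mm outside, walls 4 mm thick and 18 mm high, floor 5 mm above the table). Origin: on the table under the tray's centre; +y points to the machine. A black belt nose, sloping up to 65 mm high, begins 105 mm from the origin along +y; the machine body (110 mm high and more) begins at 225 mm
- tiers: white three-tier stacking tray, fixed, 140 (x) x 160 (y) x 95 mm. Origin: centre of underside. Top tier open: inside 130 x 150 mm, floor at 54 mm, rim at 95 mm. Four black 14 mm corner pads (76 to 92 mm high) slide down together 5 mm against 8 N friction and stay down. The cover lies on them: laid loosely it is 5 mm proud of the rim; pressed home (12 N) its plate is flush
- cover: white cover of the top tier, starts flat on the table: a plate 120 (x) x 140 (y) x 8 mm that fits inside the rim with 5 mm to spare on every side; on its middle a grey grip fin 40 mm along x, 12 mm along y, 22 mm high (top 30 mm above the origin). Origin: centre of its underside. 0.12 kg
- vault: a hexagonal walnut dice vault, 90 mm across its flats, 104 mm across its corners, 43 mm high; fixed. Origin: centre of its underside. Its front, a flat with the magnetic flap and a brass dot, faces its -x (roughly the robot, 45 mm from the origin); corners point to its +y and -y (52 mm from the origin)
- pot: a green paint pot with a black lid, round, 68 mm across, 50 mm high, to the right of the vault (205 to 225 mm along the vault's -y); fixed. Origin: centre of its underside; its axes are parallel to the vault's, so its front side is -x too
- tin: a round pewter-grey aluminium tin, 61 mm across, 40 mm high, 0.12 kg. Origin: centre of its underside, z up
- amber_die: a large amber glass die with white pips, a 44 mm cube, 0.2 kg. Origin: the cube's centre
- green_die: a large green glass die with white pips, a 44 mm cube, 0.2 kg. Origin: the cube's centre
- orange_base: an orange figure base of the same shape as the blue ones; not part of the job, stays where it is
- mug: a blue mug, 90 mm high; stays where it is
- glue: a yellow glue bottle, 110 mm high; stays where it is
- card_box: a red box of cards, 65 x 92 x 22 mm, flat on the table; stays where it is
- base1: a blue plastic figure base (two to four are there): a notched plate 60 mm along its x, 46 mm along its y, 6 mm thick, with a stud on its middle, 30 mm along x, 12 mm along y, up to 26 mm above the origin. Origin: centre of its underside, z up. 30 g. Starts stud up in the printer's catch tray
- base2: a blue plastic figure base (two to four are there): a notched plate 60 mm along its x, 46 mm along its y, 6 mm thick, with a stud on its middle, 30 mm along x, 12 mm along y, up to 26 mm above the origin. Origin: centre of its underside, z up. 30 g. Starts stud up in the printer's catch tray
- base3: a blue plastic figure base (two to four are there): a notched plate 60 mm along its x, 46 mm along its y, 6 mm thick, with a stud on its middle, 30 mm along x, 12 mm along y, up to 26 mm above the origin. Origin: centre of its underside, z up. 30 g. Starts stud up in the printer's catch tray
- base4: a blue plastic figure base (two to four are there): a notched plate 60 mm along its x, 46 mm along its y, 6 mm thick, with a stud on its middle, 30 mm along x, 12 mm along y, up to 26 mm above the origin. Origin: centre of its underside, z up. 30 g. Starts stud up in the printer's catch tray
Not all that is in view belongs to the job. There is more than one size of the pot; the job needs the smallest.

How it is judged:
On the way, in this order (a step that is already met when the one before it is completed fails the run):
1. every blue base that is there stands stud up on the floor of the top tier (x of base1 in the frame of tiers between -0.065 and 0.065 m and y of base1 in the frame of tiers between -0.075 and 0.075 m and z of base1 in the frame of tiers between 0.048 and 0.061 m and angle between each of base1, base2, base3, base4's own z axis and vertical below 0.12 rad and x of base2 in the frame of tiers between -0.065 and 0.065 m and y of base2 in the frame of tiers between -0.075 and 0.075 m and z of base2 in the frame of tiers between 0.048 and 0.061 m and x of base3 in the frame of tiers between -0.065 and 0.065 m and y of base3 in the frame of tiers between -0.075 and 0.075 m and z of base3 in the frame of tiers between 0.048 and 0.061 m and x of base4 in the frame of tiers between -0.065 and 0.065 m and y of base4 in the frame of tiers between -0.075 and 0.075 m and z of base4 in the frame of tiers between 0.048 and 0.061 m), for 0.2 s.
2. the cover is pressed down in the top tier, level and flush (x of cover in the frame of tiers between -0.012 and 0.012 m and y of cover in the frame of tiers between -0.012 and 0.012 m and z of cover in the frame of tiers between 0.08 and 0.0892 m and angle between cover's own z axis and vertical below 0.03 rad), for 0.2 s.
At the end, for the whole second after the job is handed in: Bases flat on the top tier's floor; cover inside the rim, level, at most 2 mm proud; tin upright between vault and pot, within 20 mm of their line, 10 mm clear of both; amber die before the flap, green die before the pot, gaps 10 to 50 mm, within 20 mm sideways (all of step 1 and all of step 2 and x of tin in the frame of vault between -0.02 and 0.02 m and y of tin in the frame of vault below -0.092 m and y of tin in the frame of pot above 0.074 m and angle between tin's own z axis and vertical below 0.08 rad and height (world z) of tin between -0.01 and 0.008 m and x of amber_die in the frame of vault between -0.117 and -0.077 m and y of amber_die in the frame of vault between -0.02 and 0.02 m and height (world z) of amber_die between 0.01 and 0.028 m and x of green_die in the frame of pot between -0.105 and -0.066 m and y of green_die in the frame of pot between -0.02 and 0.02 m and height (world z) of green_die between 0.01 and 0.028 m); the robot touches nothing.
It fails at once if a bystander (orange base, mug, glue, card box) is moved more than 3 cm (distance of any of orange_base, mug, glue, card_box from where it was at the start of the episode above 0.03 m).
Of base1, base2, base3, base4 only 2 to 4 are there at a start; the rules pass over those that are not, and their reading is None.
At some moment in a run one of tin, amber_die, green_die may be knocked a few centimetres aside while the robot is not near it.
It also fails if it takes over 210 s, if anything falls off the work surface, if the arm or the gripper's body presses on something with over 40 N, if the wrist force passes 120 N, or if a joint passes its speed limit or range.

ROBOT

A 7-joint arm with a two-finger parallel gripper is mounted at the origin on the work surface. World frame = base frame: x ahead of the robot, y to its left, z up, the work surface at z = 0. Lengths are in m, angles in rad, forces in N, time in s.
With the tool pointing down it reaches from about 0.425 to 0.825 m from the base axis. Payload 3.6 kg.
Tool frame: the origin (TCP) lies at the very end of the fingers, on their centre line; the grasp point (between the pads) lies 19 mm behind it; z points along the fingers, y is the line along which they close (so a half turn about z gives the same grasp; the last joint's range is limited). The gripper opens to 85 mm and grips with 20 to 120 N. Pads are 22 mm wide; open, the fingers measure 114 mm over their backs; the gripper's body (76 mm by 85 mm) begins 54 mm behind the grasp point. The pads swing forward as they close: fully open they stand 13 mm farther back than shut.
Start: joints at [1.276, 0.615, -0.013, 1.423, 0.008, 1.103, -0.04], TCP at [0.172, -0.627, 0.231] pointing down, gripper open.
Joint ranges: [-3.12, 3.12], [-0.3, 2.06], [-1.34, 1.32], [0.26, 2.42], [-1.36, 4.5], [0.01, 1.98], [-2.84, 2.84]. Speed limits (rad/s): [2.79, 2.79, 3.14, 3.14, 3.14, 3.14, 3.14].

INTERFACE

Orientations are given as a rotation vector (axis times angle).
In Python, from rig import * gives the robot as it stands. The module is installed in compiled form; this text tells all that it offers.
- The arm moves only by the tool step_arm, never from a script. Its argument "moves" is text: rows parted by semicolons, each of 6 numbers parted by spaces: the shift along the tool's x, y, z normalised to -1 to 1, where 1 is 250 mm, then the turn, a rotation vector about the tool's x, y, z normalised to -1 to 1, where 1 is pi rad. A call has 1 to 10 rows; each row is the pose to reach, as a shift and turn from the pose commanded when the call began, along the tool's axes at that moment, turning the shorter way round; what a row does not reach only later rows make up. A row lasts 1/10 s, in which the tool goes at most 50 mm and 8.59 degrees, less where a joint would pass 70% of its speed; a pose out of reach is approached as far as the arm can. A call with a number of a shift or a turn outside -1 to 1 is refused whole. A call with a gripper value outside its range is refused whole. "claw" is the opening, from -1 (shut) to 1 (fully open), set as the call begins (left out, the last holds). The fingers move at their own pace and stop on an object; "newtons" is the grip in N (left out, the last holds). Time passes only in rows, so rows that repeat a pose let the fingers close. It gives the time, the measured TCP pose, the force, the opening and the grip force at its end, in the units of the state.
- sense(): the state, without advancing time (a new reading comes with each control period).
- read_camera(name): name is "scene" or "top" or "wrist"; returns the picture (480x640x3 uint8, red, green, blue); there is no depth.
- camera_info(name): a dict with "camera_matrix" (3x3 intrinsics, pixels), "extrinsics" (4x4, takes a point from camera to world coordinates); the wrist camera has in their place "mount" (4x4, takes a point from camera to tool coordinates, whose origin is the TCP and whose axes are the flange's). Camera axes: x right, y down, z forward; pixel columns grow to the right and rows downward; lengths in m; the calibration is good to about 2 mm. A picture is of the moment at which its call begins: read the wrist's pose just before it. camera_info takes no time and is no camera call.
- finish_job(): hands the job in; it is judged then, once.
Trained networks look in the newest picture that a camera, given by its name, has taken for a name from the list of things; names that differ only in an ending like _2 or _b are one class to them, and where a whole thing is asked for, a point or a joint stands for the part that bears it (a point fixed in the world has none). Each returns a list of dicts, best first, with "conf" (0 to 1); they miss things now and then, are a little off and sometimes report something else, mostly with a low value. They report only what shows in the picture. A call takes as long as a camera call. They do not tell look-alikes from the thing itself.
- silhouettes(thing, camera): "region" (480x640 bool, what is visible of it) and "box" ([left, top, width, height] in pixels, round what is visible of it).
The state is a dict: "t": time; "q": joint angles; "joint_velocities": joint speeds; "joint_efforts": joint torques, N m; "position": TCP position; "orientation": TCP orientation; "ft_force": force on the tool from outside, world axes, zero at the start; "torque": the same for the moment, N m; "grip_width": finger opening in m; "grasp_force": force on a finger pad.
Only numpy, scipy, OpenCV 4.12 (cv2) and the standard library are available. Lean on these libraries where they do the work, as an engineer would, in place of code of your own. Each camera call takes 0.05 s, during which the arm holds its last target. There are 200 camera calls.

## Working session

There is one attempt and no reset: what is moved stays moved. The work goes in short steps, Python scripts to look and compute and a tool call to move; the robot and the scene stay as the last step left them, time stands still between calls to the robot, and variables do not carry over. Pictures are saved under pics/ and viewed, at most 14 in all, crops included, and the job is handed in when it is done.

Besides the shell and the picture viewer there is one more tool, called after "Emit:" as name(argument=value, ...), one argument or row to a line, values as JSON. step_arm: Moves the arm, as the interface text tells. Scaled input: -1 to 1 covers 250 mm each way for a shift and pi rad each way for a turn. Its arguments: {"type":"object","properties":{"moves":{"type":"string"},"claw":{"type":"number"},"newtons":{"type":"number"}},"required":["moves"]}

```bash
mkdir -p pics; python3 - <<'E'
from rig import *
import cv2,numpy as np
np.set_printoptions(precision=4,suppress=True)
s=sense();print(s)
for c in("scene","top","wrist"):
    im=read_camera(c);cv2.imwrite(f"pics/{c}0.png",im[:,:,::-1])
    print(c,camera_info(c))
E
```

```text
{'t': 0.0, 'q': array([ 1.2765,  0.6159, -0.0126,  1.4249,  0.0081,  1.1034, -0.0404]), 'joint_velocities': array([ 0.0004,  0.0001, -0.0016, -0.0017,  0.0018, -0.0002,  0.0019]), 'joint_efforts': array([ -0.0005, -46.9217,   0.2593, -17.1036,   0.0099,   0.0096,
        -0.    ]), 'position': array([ 0.1718, -0.6261,  0.2301]), 'orientation': array([-3.1109, -0.4191,  0.0006]), 'ft_force': array([-0.3679, -0.1411,  0.3785]), 'torque': array([-0.0185, -0.0071,  0.0315]), 'grasp_force': 0.0, 'grip_width': 0.08532643293770385}
scene {'camera_matrix': array([[586.7863,   0.    , 327.4725],
       [  0.    , 586.7863, 240.3959],
       [  0.    ,   0.    ,   1.    ]]), 'extrinsics': array([[ 0.8278,  0.4518, -0.3326,  1.0236],
       [ 0.5608, -0.6822,  0.4691, -0.6844],
       [-0.0149, -0.5749, -0.8181,  1.078 ],
       [ 0.    ,  0.    ,  0.    ,  1.    ]])}
top {'camera_matrix': array([[551.0175,   0.    , 320.0951],
       [  0.    , 551.0175, 244.0714],
       [  0.    ,   0.    ,   1.    ]]), 'extrinsics': array([[ 0.0008, -0.986 ,  0.1665,  0.348 ],
       [-1.    ,  0.0007,  0.0088, -0.0706],
       [-0.0088, -0.1665, -0.986 ,  1.4562],
       [ 0.    ,  0.    ,  0.    ,  1.    ]])}
wrist {'camera_matrix': array([[389.6335,   0.    , 315.7282],
       [  0.    , 389.6335, 241.6491],
       [  0.    ,   0.    ,   1.    ]]), 'mount': array([[ 0.0003, -0.955 , -0.2967,  0.0747],
       [ 1.    ,  0.0003,  0.0001, -0.0001],
       [ 0.    , -0.2967,  0.955 , -0.1428],
       [ 0.    ,  0.    ,  0.    ,  1.    ]])}
```

View pics/top0.png

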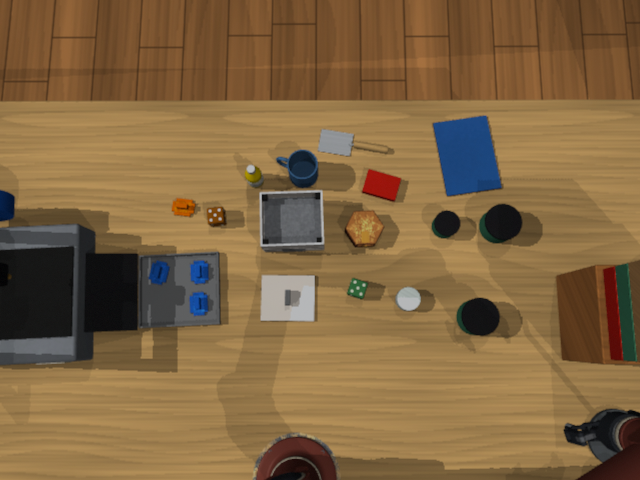

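View pics/scene0.png

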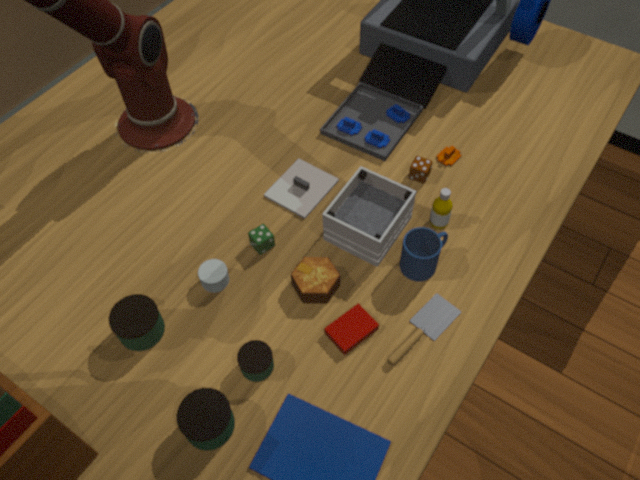

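Top view: three blue bases at about (160,271), (199,271) and (199,303). The tiers are at (292,219), cover (288,298), vault (364,228), smallest pot (446,224), tin (408,299), amber die (216,216) and green die (357,289). The scene view agrees. Next I'll fit models to the silhouettes in both fixed views.

```bash
cat > h.py <<'E'
from rig import *
import cv2,numpy as np,json,os
from scipy.optimize import minimize
from scipy.spatial.transform import Rotation as R
np.set_printoptions(precision=4,suppress=True)
def box(x,y,z0,z1): return np.array([[a*x/2,b*y/2,c] for a in(-1,1) for b in(-1,1) for c in(z0,z1)])
def prism(n,r,h,a0=0):
    a=a0+np.arange(n)*2*np.pi/n
    return np.array([[r*np.cos(t),r*np.sin(t),z] for t in a for z in(0,h)])
M=dict(base=[box(.06,.046,0,.006),box(.03,.012,.006,.026)],cover=[box(.12,.14,0,.008),box(.04,.012,.008,.03)],
 vault=[prism(6,.052,.043,np.pi/2)],pot=[prism(40,.034,.05)],tin=[prism(40,.0305,.04)],
 die=[box(.044,.044,0,.044)],tiers=[box(.14,.16,0,.095)])
def cam(name):
    i=camera_info(name);K=i["camera_matrix"]
    if name=="wrist":
        s=sense();T=np.eye(4);T[:3,:3]=R.from_rotvec(s["orientation"]).as_matrix();T[:3,3]=s["position"];T=T@i["mount"]
    else:T=i["extrinsics"]
    return K,T
def proj(P,K,T):
    c=(P-T[:3,3])@T[:3,:3];return c[:,:2]/c[:,2:]*[K[0,0],K[1,1]]+[K[0,2],K[1,2]]
def ray(uv,K,T,z):
    d=T[:3,:3]@np.array([(uv[0]-K[0,2])/K[0,0],(uv[1]-K[1,2])/K[1,1],1]);o=T[:3,3];return o+d*(z-o[2])/d[2]
S=4
def render(parts,p,K,T,o,sh):
    c,s=np.cos(p[2]),np.sin(p[2]);m=np.zeros(sh,np.uint8)
    for P in parts:
        W=P@np.array([[c,s,0],[-s,c,0],[0,0,1]])+[p[0],p[1],p[3]]
        uv=(proj(W,K,T)+.5-o)*S-.5
        cv2.fillConvexPoly(m,cv2.convexHull(np.round(uv*16).astype(np.int32)),1,shift=4)
    return m
def fit(model,views,z=0,yaws=(0,),fz=True):
    """views: list of (mask,K,T). returns (x,y,yaw,z), mean iou"""
    vs=[]
    for m,K,T in views:
        x,y,w,h=cv2.boundingRect(m.astype(np.uint8));o=np.maximum([x-15,y-15],0)
        c=m[o[1]:y+h+15,o[0]:x+w+15].astype(np.uint8)
        vs.append((cv2.resize(c,None,fx=S,fy=S,interpolation=cv2.INTER_LINEAR),K,T,o))
    m,K,T=views[0];ys,xs=np.nonzero(m);p0=ray((xs.mean(),ys.mean()),K,T,z+.02)
    def cost(p):
        q=p if fz else np.r_[p,z]
        r=0
        for c,K,T,o in vs:
            g=render(M[model],q,K,T,o,c.shape);r+=(g&c).sum()/max((g|c).sum(),1)
        return 1-r/len(vs)
    best=None
    for yaw in yaws:
        x0=np.r_[p0[:2],yaw,[z] if fz else []]
        d=np.diag([.01,.01,.25,.008][:len(x0)])
        r=minimize(cost,x0,method="Nelder-Mead",options=dict(initial_simplex=np.vstack([x0,x0+d]),xatol=1e-4,fatol=1e-4))
        if best is None or r.fun<best.fun:best=r
    return (best.x if fz else np.r_[best.x,z]),1-best.fun
E
cat > a.py <<'E'
from h import *
import pickle
D={}
for c in("top","scene"):
    read_camera(c);K,T=cam(c)
    for t in["base1","cover","vault","pot","tin","amber_die","green_die","tiers","orange_base"]:
        L=silhouettes(t,c);D[t,c]=[(d["region"],d["box"],d["conf"]) for d in L]
        print(c,t,[(list(map(int,d["box"])),round(d["conf"],2)) for d in L])
print(sense()["t"])
pickle.dump(D,open("D.pkl","wb"))
E
python3 a.py
```

```text
top base1 [([189, 294, 16, 21], 0.94), ([193, 259, 13, 25], 0.86), ([148, 262, 23, 23], 0.79)]
top cover [([261, 275, 54, 44], 0.66), ([394, 291, 23, 19], 0.56), ([276, 150, 40, 37], 0.49)]
top vault [([343, 211, 39, 35], 0.79)]
top pot [([431, 211, 30, 27], 0.94), ([456, 298, 44, 37], 0.94), ([480, 203, 41, 41], 0.65), ([170, 197, 25, 22], 0.23)]
top tin [([395, 290, 25, 18], 0.88), ([2, 192, 218, 173], 0.6), ([243, 165, 19, 20], 0.41)]
top amber_die [([208, 207, 20, 18], 0.53)]
top green_die [([345, 277, 21, 17], 0.78)]
top tiers [([261, 190, 61, 59], 0.82)]
top orange_base [([170, 201, 26, 13], 0.76)]
scene base1 [([362, 129, 25, 17], 0.84), ([383, 103, 28, 19], 0.78), ([338, 115, 24, 22], 0.51)]
scene cover []
scene vault [([290, 258, 51, 45], 0.83)]
scene pot [([233, 341, 43, 43], 0.87), ([177, 386, 56, 66], 0.57), ([107, 293, 59, 58], 0.56)]
scene tin [([196, 256, 33, 37], 0.88)]
scene amber_die [([406, 153, 26, 29], 0.61)]
scene green_die [([250, 225, 24, 29], 0.9), ([436, 144, 24, 24], 0.42), ([402, 226, 46, 56], 0.31)]
scene tiers [([437, 145, 23, 19], 0.26)]
scene orange_base [([438, 145, 21, 18], 0.75)]
1.15
```

```bash
cat > b.py <<'E'
from h import *
import pickle
D=pickle.load(open("D.pkl","rb"));C={c:cam(c) for c in("top","scene")}
def go(n,model,i,j,yaws,z=0):
    v=[]
    if i is not None:v.append((D[n,"top"][i][0],*C["top"]))
    if j is not None:v.append((D[n,"scene"][j][0],*C["scene"]))
    print(n,*fit(model,v,z,yaws,fz=len(v)>1))
Y=np.arange(0,np.pi,np.pi/6)
for i,j in((0,2),(1,0),(2,1)): go("base1","base",i,j,Y,.005)
go("cover","cover",0,None,(0,));go("vault","vault",0,0,(-.3,0,.3));go("pot","pot",0,0,(0,));go("tin","tin",0,0,(0,))
go("amber_die","die",0,0,(0,.4,.8,1.2));go("green_die","die",0,0,(0,.4,.8,1.2));go("tiers","tiers",0,None,(0,))
E
python3 b.py
```

```text
base1 [0.4327 0.2606 3.1967 0.0018] 0.8514956498876619
base1 [0.5157 0.262  0.0318 0.0019] 0.8299461196211521
base1 [ 0.5151  0.3686 -0.2442  0.0039] 0.854265788513415
cover [ 0.4493  0.0267 -0.0255  0.    ] 0.9727095516569201
vault [ 0.6298 -0.1757  0.0554 -0.0016] 0.9464139485546268
pot [ 0.6405 -0.3908  0.1109  0.0029] 0.9213577393575938
tin [ 0.4451 -0.2859  0.0883  0.0001] 0.9074555859957791
amber_die [0.6626 0.2172 1.755  0.    ] 0.8947948325155033
green_die [ 0.4723 -0.1548  1.222  -0.0027] 0.8906294573717053
tiers [0.6445 0.0133 0.0458 0.    ] 0.9686116176087523
```

```bash
cat > plan.py <<'E'
import sys
from h import *
def plan(wps,cur=None,settle=1):
    """wps: (x,y,z,psi[,extra rows]) world tool-down poses; prints calls of rows"""
    if cur is None:
        s=sense();p=s["position"];Ro=R.from_rotvec(s["orientation"]);print("at",p,"psi",np.arctan2(*Ro.as_matrix()[[1,0],0]),"t",s["t"])
    else:p=np.array(cur[:3]);Ro=R.from_euler("z",cur[3])*R.from_euler("x",np.pi)
    rows=[];b,bR=p,Ro;lp,lR=p,Ro
    for w in wps:
        q=np.array(w[:3]);Q=R.from_euler("z",w[3])*R.from_euler("x",np.pi)
        n=int(np.ceil(max(np.linalg.norm(q-lp)/.048,np.degrees((lR.inv()*Q).magnitude())/8.4)))+settle+(w[4] if len(w)>4 else 0)
        while n>0:
            sh=bR.inv().apply(q-b)/.25;tu=(bR.inv()*Q).as_rotvec()/np.pi
            far=abs(sh).max()>1
            k=min(n,10-len(rows))
            if far: print("  !! too far, split",w)
            rows+=[" ".join(f"{v:.3f}".rstrip("0").rstrip(".").replace("-0","-0") for v in np.r_[sh,tu])]*k;n-=k
            if len(rows)==10 or far:
                print("CALL",";".join(rows));rows=[];b,bR=q,Q  # later call assumes arrival
        if rows==[]:b,bR=q,Q
        lp,lR=q,Q
    if rows:print("CALL",";".join(rows))
if __name__=="__main__":plan(eval(sys.argv[1]),eval(sys.argv[2]) if len(sys.argv)>2 else None)
E
python3 plan.py "[(.3,-.48,.25,.1),(.45,-.28,.25,0),(.5,-.06,.25,0),(.5,.15,.25,0),(.495,.31,.18,0)]"
```

```text
at [ 0.172  -0.6268  0.2313] psi 0.26790216424704794 t 1.15
  !! too far, split (0.45, -0.28, 0.25, 0)
CALL 0.649 -0.431 -0.075 -0 -0 0.053;0.649 -0.431 -0.075 -0 -0 0.053;0.649 -0.431 -0.075 -0 -0 0.053;0.649 -0.431 -0.075 -0 -0 0.053;0.649 -0.431 -0.075 -0 -0 0.053;0.649 -0.431 -0.075 -0 -0 0.053;1.439 -1.043 -0.075 -0 -0 0.085;1.439 -1.043 -0.075 -0 -0 0.085;1.439 -1.043 -0.075 -0 -0 0.085;1.439 -1.043 -0.075 -0 -0 0.085
  !! too far, split (0.5, 0.15, 0.25, 0)
CALL 0 0 0 0 0 0;0 0 0 0 0 0;0 0 0 0 0 0;0.2 -0.88 -0 0 0 0;0.2 -0.88 -0 0 0 0;0.2 -0.88 -0 0 0 0;0.2 -0.88 -0 0 0 0;0.2 -0.88 -0 0 0 0;0.2 -0.88 -0 0 0 0;0.2 -1.72 -0 0 0 0
CALL 0 0 0 0 0 0;0 0 0 0 0 0;0 0 0 0 0 0;0 0 0 0 0 0;0 0 0 0 0 0;-0.02 -0.64 0.28 0 0 0;-0.02 -0.64 0.28 0 0 0;-0.02 -0.64 0.28 0 0 0;-0.02 -0.64 0.28 0 0 0;-0.02 -0.64 0.28 0 0 0
```

```bash
python3 - <<'E'
s=open("plan.py").read()
a=s.index("        while n>0");b=s.index("        lp,lR=q,Q")
s=s[:a]+'''        sh=lambda:bR.inv().apply(q-b)/.25
        if rows and (abs(sh()).max()>1 or len(rows)+n>10): flush(rows);rows=[];b,bR=lp,lR
        if abs(sh()).max()>1 or n>10: print("  !! too far",w,n)
        r=" ".join(f"{v+0:.3f}".rstrip("0").rstrip(".") for v in np.r_[sh(),(bR.inv()*Q).as_rotvec()/np.pi].round(3)+0.)
        rows+=[r]*n
'''+s[b:]
s=s.replace('    if rows:print("CALL",";".join(rows))','    flush(rows)').replace("def plan",'''def flush(rows):
    import itertools
    print("CALL","; ".join(f"[{k}] x{len(list(g))}" for k,g in itertools.groupby(rows)))
def plan''')
open("plan.py","w").write(s)
E
python3 plan.py "[(.3,-.48,.25,.1),(.45,-.28,.25,0),(.5,-.06,.25,0),(.5,.15,.25,0),(.495,.31,.18,0)]"
```

```text
at [ 0.172  -0.6268  0.2313] psi 0.26790216424704794 t 1.15
CALL [0.649 -0.431 -0.075 0 0 0.053] x6
CALL [0.677 -0.736 0 0 0 0.032] x7
CALL [0.2 -0.88 0 0 0 0] x6
CALL [0 -0.84 0 0 0 0] x6
CALL [-0.02 -0.64 0.28 0 0 0] x5
```

Emit:
step_arm(
  moves="0.65 -0.43 -0.075 0 0 0.053;0.65 -0.43 -0.075 0 0 0.053;0.65 -0.43 -0.075 0 0 0.053;0.65 -0.43 -0.075 0 0 0.053;0.65 -0.43 -0.075 0 0 0.053;0.65 -0.43 -0.075 0 0 0.053",
  claw=1,
)

```text
t: 1.75
position: [0.3014, -0.4794, 0.2505]
orientation: [3.137, 0.165, 0.001]
ft_force: [-0.2, -0.2, -0.8]
grip_width: 0.0854
grasp_force: 0.0
```

Emit:
step_arm(
  moves="0.68 -0.74 0 0 0 0.032;0.68 -0.74 0 0 0 0.032;0.68 -0.74 0 0 0 0.032;0.68 -0.74 0 0 0 0.032;0.68 -0.74 0 0 0 0.032;0.68 -0.74 0 0 0 0.032;0.68 -0.74 0 0 0 0.032",
)

```text
t: 2.45
position: [0.4508, -0.2794, 0.2499]
orientation: [3.141, 0.003, -0.001]
ft_force: [-0.4, -0.9, -0.2]
grip_width: 0.0858
grasp_force: 0.0
```

Emit:
step_arm(
  moves="0.2 -0.88 0 0 0 0;0.2 -0.88 0 0 0 0;0.2 -0.88 0 0 0 0;0.2 -0.88 0 0 0 0;0.2 -0.88 0 0 0 0;0.2 -0.88 0 0 0 0;0.2 -0.88 0 0 0 0",
)

```text
t: 3.15
position: [0.5002, -0.0619, 0.2499]
orientation: [3.14, -0.005, -0.001]
ft_force: [-0.2, -0.7, 0.5]
grip_width: 0.0853
grasp_force: 0.0
```

```bash
cat > w.py <<'E'
from h import *
import sys
# usage: w.py tag thing:model:z ...
K,T=cam("wrist");im=read_camera("wrist");cv2.imwrite(f"pics/{sys.argv[1]}.png",im[:,:,::-1])
for a in sys.argv[2:]:
    t,m,z=a.split(":")
    for d in silhouettes(t,"wrist")[:4]:
        if d["conf"]<.3:continue
        ya={"base":np.arange(0,np.pi,np.pi/6),"die":(0,.4,.8,1.2),"tin":(0,),"pot":(0,)}.get(m,(-.2,.1))
        p,i=fit(m,[(d["region"],K,T)],float(z),ya,fz=False)
        print(t,p,"iou %.3f conf %.2f"%(i,d["conf"]),list(map(int,d["box"])))
E
python3 w.py w1 cover:cover:0 green_die:die:0 tiers:tiers:0 vault:vault:0
```

```text
cover [ 0.4488  0.0263 -0.0098  0.    ] iou 0.983 conf 0.87 [159, 189, 138, 113]
green_die [ 0.4718 -0.1548  1.2524  0.    ] iou 0.932 conf 0.69 [378, 200, 66, 63]
tiers [0.6437 0.0133 0.0326 0.    ] iou 0.989 conf 0.97 [84, 0, 239, 128]
vault [ 0.6292 -0.174   0.0412  0.    ] iou 0.976 conf 0.56 [385, 1, 128, 112]
vault [ 0.4625 -0.2975 -0.0087  0.    ] iou 0.545 conf 0.50 [498, 221, 81, 67]
```

Emit:
step_arm(
  moves="0 -0.84 0 0 0 0;0 -0.84 0 0 0 0;0 -0.84 0 0 0 0;0 -0.84 0 0 0 0;0 -0.84 0 0 0 0;0 -0.84 0 0 0 0",
)

```text
t: 4.0
position: [0.5001, 0.1529, 0.25]
orientation: [-3.141, -0.007, 0.0]
ft_force: [0.1, -0.5, 0.4]
grip_width: 0.0854
grasp_force: 0.0
```

Emit:
step_arm(
  moves="-0.02 -0.64 0.28 0 0 0;-0.02 -0.64 0.28 0 0 0;-0.02 -0.64 0.28 0 0 0;-0.02 -0.64 0.28 0 0 0;-0.02 -0.64 0.28 0 0 0",
)

```text
t: 4.5
position: [0.4942, 0.3124, 0.178]
orientation: [3.141, 0.006, -0.005]
ft_force: [-0.1, -0.5, 0.1]
grip_width: 0.0855
grasp_force: 0.0
```

```bash
python3 w.py w2 base1:base:0.005
```

```text
base1 [0.4335 0.2601 3.2138 0.005 ] iou 0.854 conf 0.87 [349, 248, 55, 66]
base1 [ 0.5155  0.3679 -0.2107  0.005 ] iou 0.868 conf 0.73 [216, 149, 62, 75]
base1 [0.5169 0.2612 0.0751 0.005 ] iou 0.882 conf 0.65 [349, 151, 60, 75]
```

View pics/w2.png

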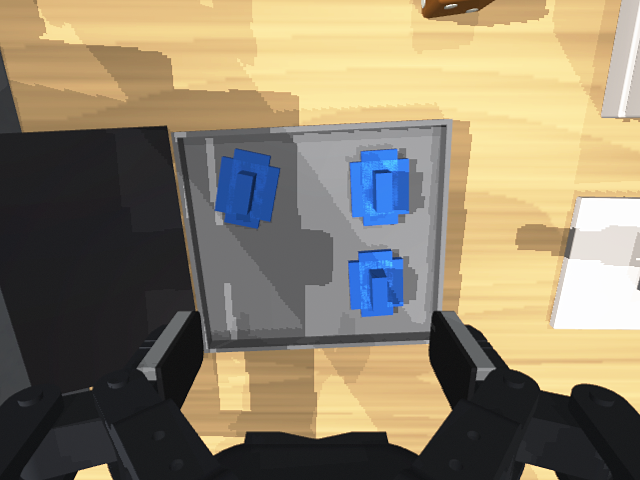

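View pics/w1.png

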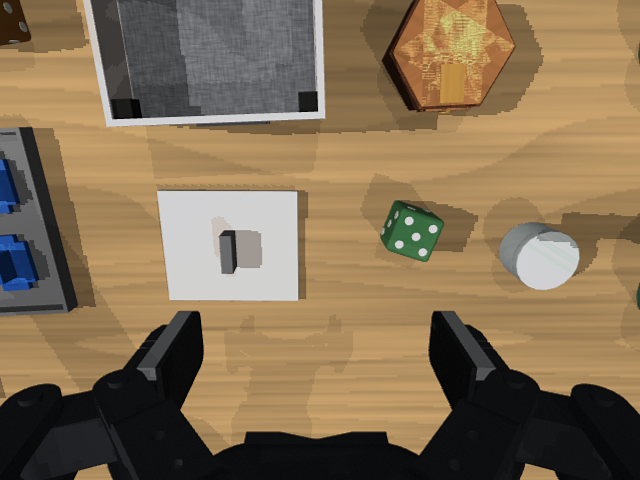

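Wrist views confirm three bases, stud up, with studs along world x, at (380,190), (245,190) and (377,285) in w2. The tiers, cover, green die and tin in w1 match the fits. Now I'll pick the first base.

```bash
python3 plan.py "[(.5165,.2615,.10,.055,1),(.5165,.2615,.015,.055,2)]"; echo; python3 plan.py "[(.5165,.2615,.2,.055),(.6118,.0462,.2,.035,1),(.6118,.0462,.1,.035),(.6118,.0462,.0655,.035,2)]" "(.5165,.2615,.015,.055)"
```

```text
at [0.4965 0.308  0.1797] psi -0.002588783931248854 t 4.6
CALL [0.08 0.185 0.319 0.001 0 -0.018] x4; [0.08 0.184 0.659 0.001 0 -0.018] x5

CALL [0 0 -0.74 0 0 0] x5
CALL [0.333 0.881 0 0 0 0.006] x7
CALL [0 0 0.4 0 0 0] x4; [0 0 0.538 0 0 0] x4
```

Emit:
step_arm(
  moves="0.086 0.194 0.32 0 0 -0.018;0.086 0.194 0.32 0 0 -0.018;0.086 0.194 0.32 0 0 -0.018;0.086 0.194 0.32 0 0 -0.018;0.086 0.194 0.66 0 0 -0.018;0.086 0.194 0.66 0 0 -0.018;0.086 0.194 0.66 0 0 -0.018;0.086 0.194 0.66 0 0 -0.018;0.086 0.194 0.66 0 0 -0.018",
  claw=0,
  newtons=30,
)

```text
t: 5.5
position: [0.5188, 0.2639, 0.018]
orientation: [-3.138, -0.09, -0.008]
ft_force: [0.4, 0.0, 0.3]
grip_width: 0.0421
grasp_force: 0.0
```

Emit:
step_arm(
  moves="0 0 0 0 0 0;0 0 0 0 0 0;0 0 0 0 0 0;0 0 0 0 0 0;0 0 0 0 0 0;0 0 0 0 0 0",
  claw=-1,
)

```text
t: 6.1
position: [0.5178, 0.2633, 0.0169]
orientation: [-3.139, -0.09, -0.004]
ft_force: [-0.8, -0.3, 7.3]
grip_width: 0.0109
grasp_force: 30.7
```

Emit:
step_arm(
  moves="0 0 -0.74 0 0 0;0 0 -0.74 0 0 0;0 0 -0.74 0 0 0;0 0 -0.74 0 0 0;0 0 -0.74 0 0 0;0 0 -0.74 0 0 0",
)

```text
t: 6.7
position: [0.5167, 0.2626, 0.201]
orientation: [-3.14, -0.09, -0.002]
ft_force: [-0.0, -0.1, -1.3]
grip_width: 0.0112
grasp_force: 29.8
```

Emit:
step_arm(
  moves="0.333 0.881 0 0 0 0.006;0.333 0.881 0 0 0 0.006;0.333 0.881 0 0 0 0.006;0.333 0.881 0 0 0 0.006;0.333 0.881 0 0 0 0.006;0.333 0.881 0 0 0 0.006;0.333 0.881 0 0 0 0.006;0.333 0.881 0 0 0 0.006",
)

```text
t: 7.5
position: [0.6112, 0.0497, 0.1987]
orientation: [-3.139, -0.065, 0.005]
ft_force: [0.8, 0.5, -0.6]
grip_width: 0.0113
grasp_force: 29.8
```

Emit:
step_arm(
  moves="0 0 0.4 0 0 0;0 0 0.4 0 0 0;0 0 0.4 0 0 0;0 0 0.534 0 0 0;0 0 0.534 0 0 0;0 0 0.534 0 0 0;0 0 0.534 0 0 0",
)

```text
t: 8.2
position: [0.6124, 0.0486, 0.0676]
orientation: [-3.14, -0.063, -0.0]
ft_force: [-0.4, 0.5, -0.7]
grip_width: 0.0109
grasp_force: 33.1
```

Emit:
step_arm(
  moves="0 0 0 0 0 0;0 0 0 0 0 0;0 0 -0.1 0 0 0;0 0 -0.534 0 0 0;0 0 -0.534 0 0 0;0 0 -0.534 0 0 0;0 0 -0.534 0 0 0",
  claw=-0.2,
)

```text
t: 8.9
position: [0.6137, 0.0477, 0.2029]
orientation: [-3.141, -0.06, -0.009]
ft_force: [0.4, -0.3, -1.3]
grip_width: 0.0342
grasp_force: 0.0
```

```bash
python3 w.py w3 base1:base:0.054 tiers:tiers:0;python3 plan.py "[(.5155,.368,.2,-.2,1),(.5155,.368,.08,-.2,1),(.5155,.368,.018,-.2,2)]" "(.6118,.0462,.2,.035)"; echo; python3 plan.py "[(.5155,.368,.2,-.2),(.57,.2,.2,.035,1),(.6738,.0484,.2,.035,1),(.6738,.0484,.1,.035),(.6738,.0484,.067,.035,2)]" "(.5155,.368,.018,-.2)"
```

```text
base1 [0.4734 0.2187 1.6311 0.054 ] iou 0.570 conf 0.57 [71, 346, 49, 54]
base1 [0.6118 0.0485 0.0378 0.054 ] iou 0.879 conf 0.55 [284, 190, 61, 72]
base1 [0.5462 0.3315 1.3882 0.054 ] iou 0.774 conf 0.49 [3, 281, -2, 43]
tiers [0.644  0.0132 0.0331 0.    ] iou 0.913 conf 0.76 [243, 75, 266, 218]
  !! too far (0.5155, 0.368, 0.2, -0.2, 1) 9
CALL [-0.34 -1.3 0 0 0 0.075] x9
CALL [0 0 0.48 0 0 0] x5; [0 0 0.728 0 0 0] x5

CALL [0 0 -0.728 0 0 0] x5
CALL [0.347 0.615 0 0 0 -0.075] x6
CALL [0.394 0.621 0 0 0 0] x6; [0.394 0.621 0.4 0 0 0] x4
CALL [0 0 0.132 0 0 0] x4
```

View pics/w3.png

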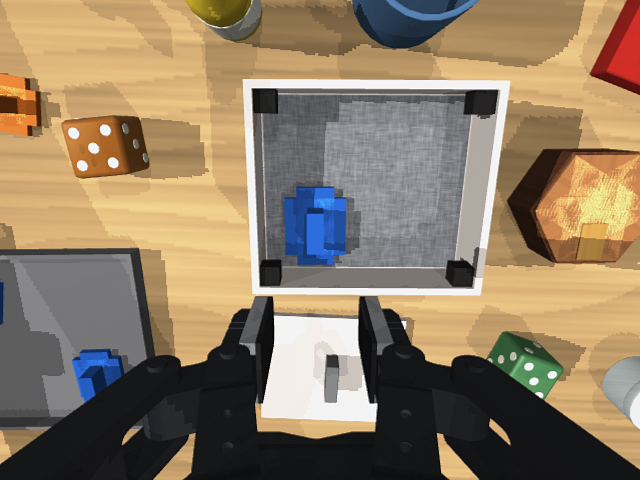

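w3 shows the first base flat, stud up, at (315,225) in its slot. Next is base 3.

```bash
python3 plan.py "[(.57,.2,.2,-.1),(.5155,.368,.2,-.21,1),(.5155,.368,.08,-.21,1),(.5155,.368,.018,-.21,2)]" "(.6118,.0462,.2,.035)"
```

```text
CALL [-0.146 -0.621 0 0 0 0.043] x5
CALL [-0.284 -0.647 0 0 0 0.035] x6
CALL [0 0 0.48 0 0 0] x5; [0 0 0.728 0 0 0] x5
```

Emit:
step_arm(
  moves="-0.146 -0.621 0 0 0 0.043;-0.146 -0.621 0 0 0 0.043;-0.146 -0.621 0 0 0 0.043;-0.146 -0.621 0 0 0 0.043;-0.146 -0.621 0 0 0 0.043",
  claw=0,
)

```text
t: 9.55
position: [0.5678, 0.2044, 0.198]
orientation: [3.138, -0.142, -0.007]
ft_force: [-0.3, -0.7, -0.2]
grip_width: 0.0427
grasp_force: 0.0
```

Emit:
step_arm(
  moves="-0.284 -0.647 0 0 0 0.035;-0.284 -0.647 0 0 0 0.035;-0.284 -0.647 0 0 0 0.035;-0.284 -0.647 0 0 0 0.035;-0.284 -0.647 0 0 0 0.035;-0.284 -0.647 0 0 0 0.035;-0.284 -0.647 0 0 0 0.035",
)

```text
t: 10.25
position: [0.517, 0.3651, 0.1993]
orientation: [3.121, -0.332, 0.001]
ft_force: [-0.2, 0.9, 0.2]
grip_width: 0.0424
grasp_force: 0.0
```

Emit:
step_arm(
  moves="0 0 0.48 0 0 0;0 0 0.48 0 0 0;0 0 0.48 0 0 0;0 0 0.48 0 0 0;0 0 0.728 0 0 0;0 0 0.728 0 0 0;0 0 0.728 0 0 0;0 0 0.728 0 0 0;0 0 0.728 0 0 0",
)

```text
t: 11.15
position: [0.5166, 0.37, 0.0207]
orientation: [-3.122, 0.324, -0.005]
ft_force: [0.5, 0.7, 0.6]
grip_width: 0.043
grasp_force: 0.0
```

Emit:
step_arm(
  moves="0 0 0 0 0 0;0 0 0 0 0 0;0 0 0 0 0 0;0 0 0 0 0 0;0 0 0 0 0 0",
  claw=-1,
)

```text
t: 11.65
position: [0.5156, 0.3697, 0.0194]
orientation: [-3.123, 0.324, -0.002]
ft_force: [-1.4, -0.2, 6.4]
grip_width: 0.0111
grasp_force: 31.2
```

Emit:
step_arm(
  moves="0 0 -0.728 0 0 0;0 0 -0.728 0 0 0;0 0 -0.728 0 0 0;0 0 -0.728 0 0 0;0 0 -0.728 0 0 0;0 0 -0.728 0 0 0",
)

```text
t: 12.25
position: [0.5148, 0.369, 0.2005]
orientation: [-3.124, 0.324, -0.001]
ft_force: [-0.4, -0.1, -0.5]
grip_width: 0.0107
grasp_force: 30.4
```

```bash
python3 plan.py "[(.57,.2,.2,.035,1),(.6738,.0484,.2,.035,2),(.6738,.0484,.1,.035),(.6738,.0484,.0665,.035,2)]" "(.5155,.368,.2,-.21)";python3 plan.py "[(.5,.16,.2,.045),(.4335,.26,.2,.055,1),(.4335,.26,.08,.055,1),(.4335,.26,.018,.055,2)]" "(.6738,.0484,.2,.035)"; echo; python3 plan.py "[(.53,.12,.2,.05,1),(.6142,-.0218,.2,.035,1),(.6142,-.0218,.1,.035,1),(.6142,-.0218,.067,.035,2)]" "(.4335,.26,.2,.055)"
```

```text
CALL [0.353 0.612 0 0 0 -0.078] x6
CALL [0.394 0.621 0 0 0 0] x7
CALL [0 0 0.4 0 0 0] x4; [0 0 0.534 0 0 0] x4
CALL [-0.679 -0.47 0 0 0 -0.003] x6
CALL [-0.248 -0.412 0 0 0 -0.003] x5; [-0.248 -0.412 0.48 0 0 -0.003] x5
CALL [0 0 0.248 0 0 0] x5

CALL [0.355 0.58 0 0 0 0.002] x6
CALL [0.308 0.583 0 0 0 0.005] x6
CALL [0 0 0.4 0 0 0] x5; [0 0 0.532 0 0 0] x4
```

Emit:
step_arm(
  moves="0.353 0.612 0 0 0 -0.078;0.353 0.612 0 0 0 -0.078;0.353 0.612 0 0 0 -0.078;0.353 0.612 0 0 0 -0.078;0.353 0.612 0 0 0 -0.078;0.353 0.612 0 0 0 -0.078",
)

```text
t: 12.85
position: [0.569, 0.2004, 0.1981]
orientation: [3.14, 0.058, -0.006]
ft_force: [-0.2, 0.6, 0.2]
grip_width: 0.011
grasp_force: 30.4
```

Emit:
step_arm(
  moves="0.394 0.621 0 0 0 0;0.394 0.621 0 0 0 0;0.394 0.621 0 0 0 0;0.394 0.621 0 0 0 0;0.394 0.621 0 0 0 0;0.394 0.621 0 0 0 0;0.394 0.621 0 0 0 0",
)

```text
t: 13.55
position: [0.6732, 0.0539, 0.1993]
orientation: [-3.138, -0.068, 0.003]
ft_force: [-0.1, 1.6, -0.3]
grip_width: 0.011
grasp_force: 30.4
```

Emit:
step_arm(
  moves="0 0 0.4 0 0 0;0 0 0.4 0 0 0;0 0 0.4 0 0 0;0 0 0.53 0 0 0;0 0 0.53 0 0 0;0 0 0.53 0 0 0;0 0 0.53 0 0 0",
)

```text
t: 14.25
position: [0.6736, 0.052, 0.0726]
orientation: [-3.14, -0.064, 0.001]
ft_force: [-5.1, -2.0, 12.6]
grip_width: 0.0111
grasp_force: 56.1
```

Emit:
step_arm(
  moves="0 0 0 0 0 0;0 0 0 0 0 0;0 0 -0.1 0 0 0;0 0 -0.53 0 0 0;0 0 -0.53 0 0 0;0 0 -0.53 0 0 0;0 0 -0.53 0 0 0",
  claw=-0.2,
)

```text
t: 14.95
position: [0.6758, 0.051, 0.2035]
orientation: [-3.14, -0.062, -0.01]
ft_force: [-0.1, 0.1, -0.5]
grip_width: 0.0342
grasp_force: 0.0
```

Emit:
step_arm(
  moves="-0.679 -0.47 0 0 0 -0.003;-0.679 -0.47 0 0 0 -0.003;-0.679 -0.47 0 0 0 -0.003;-0.679 -0.47 0 0 0 -0.003;-0.679 -0.47 0 0 0 -0.003;-0.679 -0.47 0 0 0 -0.003",
  claw=0,
)

```text
t: 15.55
position: [0.4979, 0.1621, 0.199]
orientation: [3.14, 0.082, -0.005]
ft_force: [0.3, -0.3, 0.0]
grip_width: 0.0427
grasp_force: 0.0
```

Emit:
step_arm(
  moves="-0.248 -0.412 0 0 0 -0.003;-0.248 -0.412 0 0 0 -0.003;-0.248 -0.412 0 0 0 -0.003;-0.248 -0.412 0 0 0 -0.003;-0.248 -0.412 0 0 0 -0.003;-0.248 -0.412 0.48 0 0 -0.003;-0.248 -0.412 0.48 0 0 -0.003;-0.248 -0.412 0.48 0 0 -0.003;-0.248 -0.412 0.48 0 0 -0.003;-0.248 -0.412 0.48 0 0 -0.003",
)

```text
t: 16.55
position: [0.4352, 0.2592, 0.0802]
orientation: [3.14, 0.085, 0.001]
ft_force: [0.6, 0.1, -0.0]
grip_width: 0.0432
grasp_force: 0.0
```

Emit:
step_arm(
  moves="0 0 0.248 0 0 0;0 0 0.248 0 0 0;0 0 0.248 0 0 0;0 0 0.248 0 0 0;0 0 0.248 0 0 0",
)

```text
t: 17.05
position: [0.4347, 0.2614, 0.02]
orientation: [-3.138, -0.09, -0.005]
ft_force: [-0.4, -0.3, -0.1]
grip_width: 0.0427
grasp_force: 0.0
```

Emit:
step_arm(
  moves="0 0 0 0 0 0;0 0 0 0 0 0;0 0 0 0 0 0;0 0 0 0 0 0;0 0 0 0 0 0",
  claw=-1,
)

```text
t: 17.55
position: [0.4339, 0.2611, 0.0192]
orientation: [-3.139, -0.09, -0.002]
ft_force: [0.0, -0.4, 5.8]
grip_width: 0.0112
grasp_force: 30.8
```

Emit:
step_arm(
  moves="0 0 -0.728 0 0 0;0 0 -0.728 0 0 0;0 0 -0.728 0 0 0;0 0 -0.728 0 0 0;0 0 -0.728 0 0 0;0 0 -0.728 0 0 0",
)

```text
t: 18.15
position: [0.4332, 0.2606, 0.2006]
orientation: [-3.14, -0.09, -0.001]
ft_force: [-0.6, 0.6, -1.4]
grip_width: 0.0113
grasp_force: 30.0
```

Emit:
step_arm(
  moves="0.355 0.58 0 0 0 0.002;0.355 0.58 0 0 0 0.002;0.355 0.58 0 0 0 0.002;0.355 0.58 0 0 0 0.002;0.355 0.58 0 0 0 0.002;0.355 0.58 0 0 0 0.002",
)

```text
t: 18.75
position: [0.5288, 0.1213, 0.1982]
orientation: [-3.14, -0.08, 0.007]
ft_force: [0.4, -0.0, -0.4]
grip_width: 0.0114
grasp_force: 30.0
```

Emit:
step_arm(
  moves="0.308 0.583 0 0 0 0.005;0.308 0.583 0 0 0 0.005;0.308 0.583 0 0 0 0.005;0.308 0.583 0 0 0 0.005;0.308 0.583 0 0 0 0.005;0.308 0.583 0 0 0 0.005;0.308 0.583 0 0 0 0.005;0.308 0.583 0 0 0 0.005",
)

```text
t: 19.55
position: [0.6139, -0.0175, 0.2002]
orientation: [-3.139, -0.062, 0.001]
ft_force: [0.6, -0.5, 0.1]
grip_width: 0.0111
grasp_force: 30.0
```

```bash
python3 w.py w4 base1:base:0.054
```

```text
base1 [0.6118 0.0487 3.1833 0.054 ] iou 0.894 conf 0.83 [194, 186, 67, 73]
base1 [0.6772 0.0527 3.1603 0.054 ] iou 0.870 conf 0.71 [184, 87, 68, 89]
base1 [ 0.58   -0.0159  1.6848  0.054 ] iou 0.501 conf 0.68 [259, 233, 110, 132]
```

View pics/w4.png

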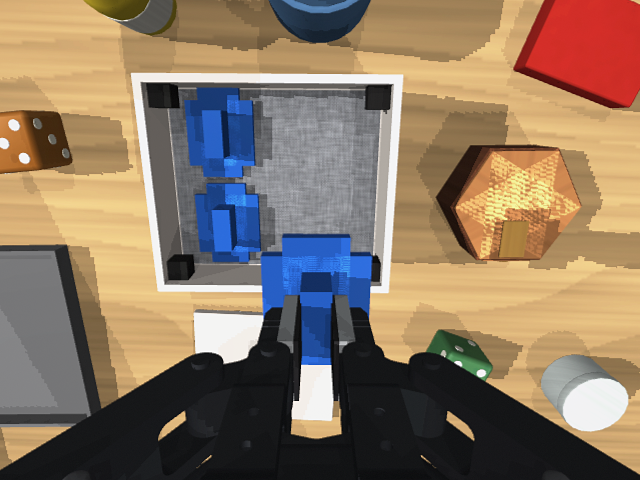

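w4 shows both bases in the tier, the upper one at (220,130) close to the back-left pad at (162,95). I'll place the third, then check flatness.

Emit:
step_arm(
  moves="0 0 0.4 0 0 0;0 0 0.4 0 0 0;0 0 0.4 0 0 0;0 0 0.4 0 0 0;0 0 0.528 0 0 0;0 0 0.528 0 0 0;0 0 0.528 0 0 0;0 0 0.528 0 0 0",
)

```text
t: 20.45
position: [0.6152, -0.0205, 0.0702]
orientation: [3.141, 0.056, 0.003]
ft_force: [0.3, 0.3, 1.0]
grip_width: 0.0112
grasp_force: 31.3
```

Emit:
step_arm(
  moves="0 0 0 0 0 0;0 0 0 0 0 0;0 0 -0.1 0 0 0;0 0 -0.4 0 0 0;0 0 -0.534 0 0 0;0 0 -0.8 0 0 0;-0.35 0 -0.8 0 0 0;-0.35 0 -0.8 0 0 0;-0.35 0 -0.8 0 0 0;-0.35 0 -0.8 0 0 0",
  claw=-0.2,
)

```text
t: 21.45
position: [0.5269, -0.0238, 0.2691]
orientation: [3.141, 0.055, 0.003]
ft_force: [-0.4, 0.5, 1.7]
grip_width: 0.0342
grasp_force: 0.0
```

```bash
cat > v.py <<'E'
from h import *
import sys
# crop view: v.py cam x0 y0 w h scale name
c,x,y,w,h,k,n=sys.argv[1:8];x,y,w,h,k=map(int,(x,y,w,h,k))
im=read_camera(c)[y:y+h,x:x+w,::-1];cv2.imwrite(f"pics/{n}.png",cv2.resize(im,None,fx=k,fy=k,interpolation=cv2.INTER_CUBIC))
E
python3 v.py scene 310 155 120 120 5 s5; python3 w.py w5 base1:base:0.054
```

```text
base1 [0.6128 0.0486 3.1819 0.054 ] iou 0.884 conf 0.98 [204, 68, 58, 72]
base1 [ 0.6152 -0.0204  0.0402  0.054 ] iou 0.888 conf 0.97 [291, 67, 53, 74]
base1 [0.6776 0.0526 0.038  0.054 ] iou 0.921 conf 0.97 [201, 1, 56, 61]
base1 [ 0.6717 -0.0386  1.6064  0.054 ] iou 0.216 conf 0.51 [155, 0, 225, 157]
```

View pics/s5.png

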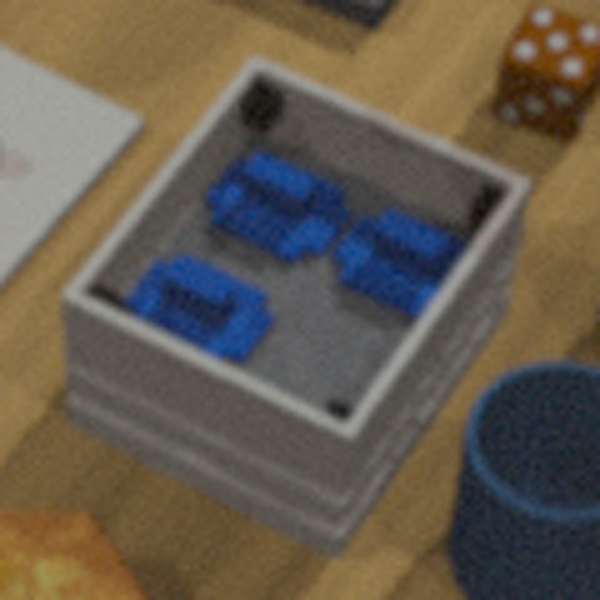

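View pics/w5.png

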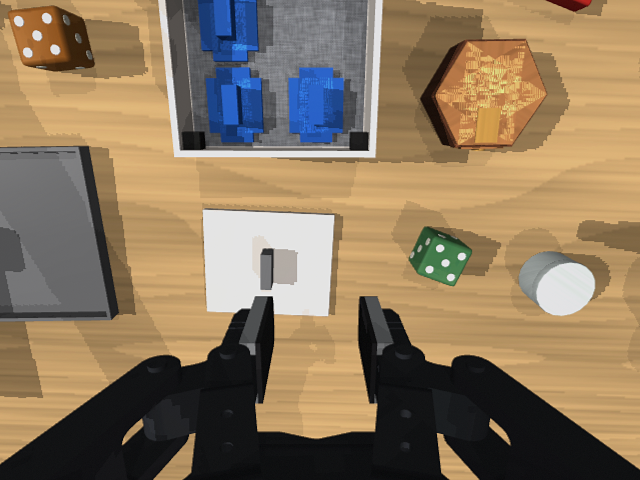

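Crop s5 and w5 show all three bases stud up. I'll triangulate their heights from three views, mainly to check the back one.

```bash
cat > c.py <<'E'
from h import *
cs={}
for c in("top","scene","wrist"):
    K,T=cam(c);read_camera(c);cs[c]=(K,T,[d for d in silhouettes("base1",c) if d["conf"]>.3])
for n,p in dict(B2=(.6128,.0486),B1=(.6152,-.0204),B3=(.6776,.0526)).items():
    v=[]
    for c,(K,T,L) in cs.items():
        uv=proj(np.array([[*p,.065]]),K,T)[0]
        L2=[d for d in L if np.hypot(d["box"][0]+d["box"][2]/2-uv[0],d["box"][1]+d["box"][3]/2-uv[1])<14]
        if L2:v.append((L2[0]["region"],K,T));u=c
    print(n,len(v),*fit("base",v,.056,(0.04,)),*(fit("base",v[:2],.056,(0.04,))[0],))
read_camera("wrist");K,T=cam("wrist")
for t,m in(("cover","cover"),("green_die","die"),("tin","tin")):
  for d in silhouettes(t,"wrist")[:2]:print(t,*fit(m,[(d["region"],K,T)],0,(0,.4,.8,1.2) if m=="die" else (0,),fz=False))
E
python3 c.py
```

```text
B2 2 [0.6121 0.0488 0.0289 0.054 ] 0.8710366305025867 [0.6121 0.0488 0.0289 0.054 ]
B1 2 [ 0.6146 -0.0205  0.0328  0.0543] 0.8099864534169989 [ 0.6146 -0.0205  0.0328  0.0543]
B3 2 [0.6784 0.0453 0.0968 0.0638] 0.4069471752252075 [0.6784 0.0453 0.0968 0.0638]
cover [ 0.4488  0.0265 -0.0089  0.    ] 0.956231860954694
green_die [ 0.4716 -0.1555 -0.4062  0.    ] 0.8879226380965632
tin [ 0.445  -0.2858  0.1236  0.    ] 0.9570073761854584
tin [0.6723 0.0009 0.2171 0.    ] 0.19262292829068517
```

The back base's match is doubtful and it met about 12 N going in, so I'll regrasp it and set it clear of the pad.

```bash
python3 plan.py "[(.6777,.0526,.18,.038,2),(.6777,.0526,.069,.038,2)]" "(.5268,-.0249,.268,.035)"; python3 plan.py "[(.6777,.0526,.13,.038),(.6764,.0044,.13,.035,2),(.6764,.0044,.068,.035,2)]" "(.6777,.0526,.069,.038)"
```

```text
CALL [0.614 -0.289 0.352 0 0 -0.001] x7
CALL [0 0 0.444 0 0 0] x6
CALL [0 0 -0.244 0 0 0] x3; [-0.013 0.192 -0.244 0 0 0.001] x5
CALL [0 0 0.248 0 0 0] x5
```

Emit:
step_arm(
  moves="0.614 -0.289 0.352 0 0 0;0.614 -0.289 0.352 0 0 0;0.614 -0.289 0.352 0 0 0;0.614 -0.289 0.352 0 0 0;0.614 -0.289 0.352 0 0 0;0.614 -0.289 0.352 0 0 0;0.614 -0.289 0.352 0 0 0;0.614 -0.289 0.352 0 0 0",
)

```text
t: 22.9
position: [0.6779, 0.0527, 0.182]
orientation: [3.141, 0.053, 0.004]
ft_force: [-0.2, -0.3, -1.0]
grip_width: 0.0341
grasp_force: 0.0
```

Emit:
step_arm(
  moves="0 0 0.444 0 0 0;0 0 0.444 0 0 0;0 0 0.444 0 0 0;0 0 0.444 0 0 0;0 0 0.444 0 0 0;0 0 0.444 0 0 0",
)

```text
t: 23.5
position: [0.6804, 0.0542, 0.0727]
orientation: [-3.14, -0.055, -0.01]
ft_force: [0.2, 0.3, -0.5]
grip_width: 0.0341
grasp_force: 0.0
```

Emit:
step_arm(
  moves="0 0 0 0 0 0;0 0 0 0 0 0;0 0 0 0 0 0;0 0 0 0 0 0;0 0 0 0 0 0",
  claw=-1,
)

```text
t: 24.0
position: [0.6794, 0.0541, 0.0713]
orientation: [-3.141, -0.055, -0.006]
ft_force: [-0.9, -0.7, 6.2]
grip_width: 0.011
grasp_force: 30.7
```

Emit:
step_arm(
  moves="0 0 -0.244 0 0 0;0 0 -0.244 0 0 0;0 0 -0.244 0 0 0;-0.013 0.2 -0.244 0 0 0;-0.013 0.2 -0.244 0 0 0;-0.013 0.2 -0.244 0 0 0;-0.013 0.2 -0.244 0 0 0;-0.013 0.2 -0.244 0 0 0",
)

```text
t: 24.8
position: [0.6761, 0.0058, 0.1293]
orientation: [-3.14, -0.059, 0.002]
ft_force: [-0.9, 0.3, 0.1]
grip_width: 0.0109
grasp_force: 29.9
```

Emit:
step_arm(
  moves="0 0 0.244 0 0 0;0 0 0.244 0 0 0;0 0 0.244 0 0 0;0 0 0.244 0 0 0;0 0 0.244 0 0 0",
)

```text
t: 25.3
position: [0.6771, 0.0063, 0.0774]
orientation: [-3.14, -0.059, -0.005]
ft_force: [-12.7, -0.1, 33.3]
grip_width: 0.0112
grasp_force: 69.8
```

33 N and 8 mm too high, so something blocks it. I'll lift and look.

Emit:
step_arm(
  moves="0 0 -0.3 0 0 0;0 0 -0.3 0 0 0;0 0 -0.3 0 0 0;0 0 -0.3 0 0 0",
)

```text
t: 25.7
position: [0.6764, 0.0051, 0.1442]
orientation: [-3.141, -0.058, -0.0]
ft_force: [-0.1, -0.1, -0.9]
grip_width: 0.0108
grasp_force: 63.5
```

```bash
python3 w.py w6 base1:base:0.054; python3 plan.py "[]"
```

```text
base1 [0.6186 0.0426 1.611  0.054 ] iou 0.635 conf 0.68 [209, 295, 57, 64]
base1 [0.652  0.0073 0.9972 0.054 ] iou 0.603 conf 0.67 [251, 245, 129, 110]
base1 [0.5591 0.0096 1.3333 0.054 ] iou 0.275 conf 0.56 [290, 426, 53, 14]
at [0.6752 0.0045 0.1421] psi 0.036393176895713565 t 25.8
CALL
```

View pics/w6.png

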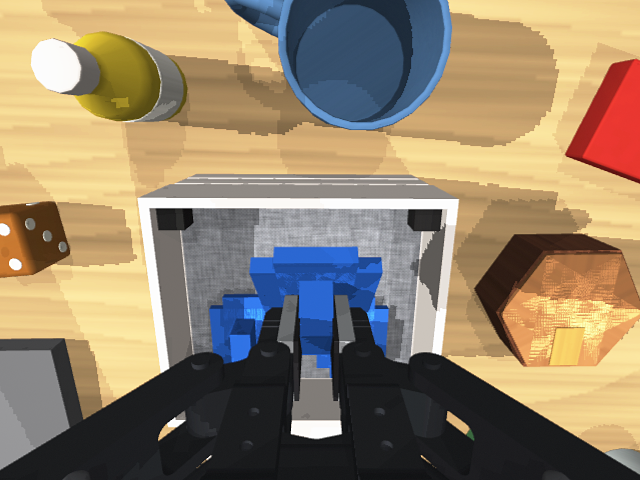

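```bash
python3 - <<'E'
from h import *
K,T=cam("wrist")
for z in(.125,.131,.137): print(z,[ray((u,v),K,T,z) for u,v in((275,247),(357,247),(250,258),(382,258))])
# rim back inner edge and floor back edge
print([ray((300,208),K,T,.095),ray((300,198),K,T,.095),ray((300,208),K,T,.054)])
E
```

```text
0.125 [array([0.697 , 0.0228, 0.125 ]), array([ 0.6983, -0.0126,  0.125 ]), array([0.6916, 0.0336, 0.125 ]), array([ 0.6937, -0.0238,  0.125 ])]
0.131 [array([0.699 , 0.0222, 0.131 ]), array([ 0.7003, -0.0119,  0.131 ]), array([0.6938, 0.0326, 0.131 ]), array([ 0.6958, -0.0226,  0.131 ])]
0.137 [array([0.7011, 0.0216, 0.137 ]), array([ 0.7023, -0.0111,  0.137 ]), array([0.696 , 0.0316, 0.137 ]), array([ 0.698 , -0.0215,  0.137 ])]
[array([0.7079, 0.0134, 0.095 ]), array([0.7129, 0.0135, 0.095 ]), array([0.6987, 0.0148, 0.054 ])]
```

The held base hit the back wall (too little margin in x) and pitched nose-up in the grip. I'll set it flat on the open table at (0.5, 0.15) and regrasp it squarely.

```bash
python3 plan.py "[(.6764,.0026,.2,.038),(.5,.15,.2,.038,1),(.5,.15,.05,.038,1),(.5,.15,.02,.038,2)]" "(.6764,.0026,.144,.038)"
```

```text
CALL [0 0 -0.224 0 0 0] x3; [-0.683 -0.616 -0.224 0 0 0] x7
CALL [0 0 0.6 0 0 0] x6; [0 0 0.72 0 0 0] x4
```

Emit:
step_arm(
  moves="0 0 -0.224 0 0 0;0 0 -0.224 0 0 0;0 0 -0.224 0 0 0;-0.683 -0.616 -0.224 0 0 0;-0.683 -0.616 -0.224 0 0 0;-0.683 -0.616 -0.224 0 0 0;-0.683 -0.616 -0.224 0 0 0;-0.683 -0.616 -0.224 0 0 0;-0.683 -0.616 -0.224 0 0 0;-0.683 -0.616 -0.224 0 0 0",
  newtons=20,
)

```text
t: 26.8
position: [0.4993, 0.1517, 0.1987]
orientation: [3.14, 0.058, -0.004]
ft_force: [0.6, -1.1, -0.4]
grip_width: 0.0111
grasp_force: 63.5
```

Emit:
step_arm(
  moves="0 0 0.6 0 0 0;0 0 0.6 0 0 0;0 0 0.6 0 0 0;0 0 0.6 0 0 0;0 0 0.6 0 0 0;0 0 0.7 0 0 0;0 0 0.7 0 0 0;0 0 0.7 0 0 0",
)

```text
t: 27.6
position: [0.5022, 0.1519, 0.0277]
orientation: [-3.14, -0.055, -0.007]
ft_force: [0.6, -0.4, -0.3]
grip_width: 0.0109
grasp_force: 63.5
```

Emit:
step_arm(
  moves="0 0 0 0 0 0;0 0 0 0 0 0;0 0 0 0 0 0;0 0 -0.7 0 0 0;0 0 -0.7 0 0 0;0 0 -0.7 0 0 0;0 0 -0.7 0 0 0;0 0 -0.7 0 0 0;0 0 -0.7 0 0 0",
  claw=0,
)

```text
t: 28.5
position: [0.5002, 0.1516, 0.2006]
orientation: [-3.141, -0.055, -0.001]
ft_force: [-0.9, -0.4, -0.7]
grip_width: 0.0427
grasp_force: 0.0
```

```bash
python3 w.py w7 base1:base:0 base1:base:0.054 cover:cover:0 green_die:die:0
```

```text
base1 [0.6209 0.0277 0.2724 0.    ] iou 0.796 conf 0.75 [436, 17, 78, 96]
base1 [ 0.6234 -0.0546  2.9573  0.    ] iou 0.785 conf 0.69 [536, 15, 83, 100]
base1 [0.613  0.0479 3.1849 0.054 ] iou 0.878 conf 0.75 [436, 17, 78, 96]
base1 [ 0.6153 -0.0213  0.0386  0.054 ] iou 0.893 conf 0.69 [536, 15, 83, 100]
cover [ 0.4489  0.0264 -0.0097  0.    ] iou 0.938 conf 0.69 [368, 201, 171, 131]
green_die [ 0.4712 -0.1585  1.2564  0.    ] iou 0.959 conf 0.68 [614, 224, 21, 52]
```

View pics/w7.png

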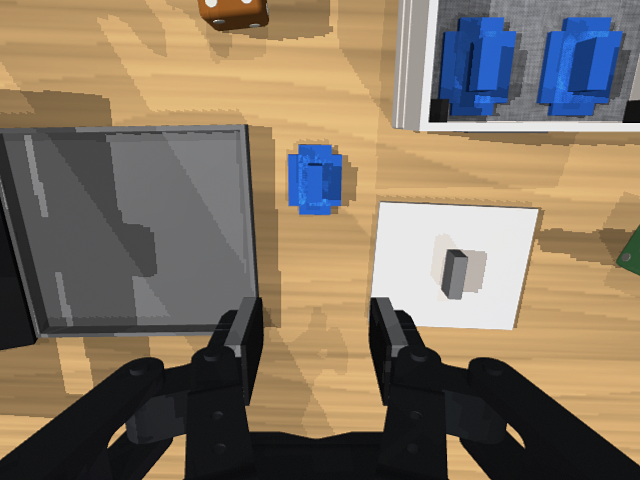

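w7: the base now lies flat, stud up, at (315,178) on the table. The network missed it there, so I'll fit from a colour mask.

```bash
cat > blue.py <<'E'
from h import *
K,T=cam("wrist");im=read_camera("wrist").astype(int)
m=((im[:,:,2]>im[:,:,0]+40)&(im[:,:,2]>70)).astype(np.uint8)
n,l,st,ce=cv2.connectedComponentsWithStats(m)
for i in range(1,n):
    if 1500<st[i,4]<9000 and ce[i,1]<330:
        for z in(0,.054):
            print(ce[i],z,*fit("base",[(l==i,K,T)],z,(0,.3,-.3),fz=False))
E
python3 blue.py
```

```text
[478.3387  62.8512] 0 [0.6208 0.0265 0.254  0.    ] 0.7633824286336461
[478.3387  62.8512] 0.054 [0.6127 0.0471 0.0213 0.054 ] 0.8349887328826486
[580.4861  63.2876] 0 [ 0.6236 -0.0549 -0.1873  0.    ] 0.7803897481713105
[580.4861  63.2876] 0.054 [ 0.6151 -0.0216  0.0389  0.054 ] 0.8939674315321984
[314.0135 177.9256] 0 [0.5256 0.1536 0.0343 0.    ] 0.8828448459259987
[314.0135 177.9256] 0.054 [0.5295 0.1508 0.6462 0.054 ] 0.6392455375424566
```

```bash
python3 plan.py "[(.5256,.1536,.08,.035,1),(.5256,.1536,.0135,.035,2)]" "(.5,.15,.2,.038)"; python3 plan.py "[(.5256,.1536,.2,.035),(.6,.08,.2,.85),(.674,.0144,.2,1.606,2),(.674,.0144,.10,1.606,2),(.674,.0144,.0675,1.606,2)]" "(.5256,.1536,.0135,.035)"
```

```text
CALL [0.103 -0.01 0.48 0 0 0.001] x5; [0.103 -0.01 0.746 0 0 0.001] x5
CALL [0 0 -0.746 0 0 0] x5
CALL [0.287 0.305 0 0 0 -0.259] x7
CALL [-0.002 0.396 0 0 0 -0.241] x9
CALL [0 0 0.4 0 0 0] x6; [0 0 0.53 0 0 0] x4
```

Emit:
step_arm(
  moves="0.103 -0.01 0.48 0 0 0;0.103 -0.01 0.48 0 0 0;0.103 -0.01 0.48 0 0 0;0.103 -0.01 0.48 0 0 0;0.103 -0.01 0.48 0 0 0;0.103 -0.01 0.746 0 0 0;0.103 -0.01 0.746 0 0 0;0.103 -0.01 0.746 0 0 0;0.103 -0.01 0.746 0 0 0;0.103 -0.01 0.746 0 0 0",
)

```text
t: 29.8
position: [0.5278, 0.1558, 0.0159]
orientation: [-3.14, -0.056, -0.007]
ft_force: [-0.6, -0.5, -0.5]
grip_width: 0.043
grasp_force: 0.0
```

Emit:
step_arm(
  moves="0 0 0 0 0 0;0 0 0 0 0 0;0 0 0 0 0 0;0 0 0 0 0 0;0 0 0 0 0 0",
  claw=-1,
  newtons=40,
)

```text
t: 30.3
position: [0.5269, 0.1554, 0.0148]
orientation: [-3.141, -0.055, -0.003]
ft_force: [-1.1, 0.5, 6.1]
grip_width: 0.0108
grasp_force: 40.8
```

Emit:
step_arm(
  moves="0 0 -0.746 0 0 0;0 0 -0.746 0 0 0;0 0 -0.746 0 0 0;0 0 -0.746 0 0 0;0 0 -0.746 0 0 0",
)

```text
t: 30.8
position: [0.5295, 0.1565, 0.2061]
orientation: [-3.137, -0.055, -0.019]
ft_force: [1.4, -0.0, 0.3]
grip_width: 0.0109
grasp_force: 40.0
```

Emit:
step_arm(
  moves="0.287 0.305 0 0 0 -0.259;0.287 0.305 0 0 0 -0.259;0.287 0.305 0 0 0 -0.259;0.287 0.305 0 0 0 -0.259;0.287 0.305 0 0 0 -0.259;0.287 0.305 0 0 0 -0.259;0.287 0.305 0 0 0 -0.259",
)

```text
t: 31.5
position: [0.5998, 0.081, 0.1989]
orientation: [-2.862, -1.293, 0.003]
ft_force: [-0.2, -0.7, 0.0]
grip_width: 0.0109
grasp_force: 40.0
```

Emit:
step_arm(
  moves="0 0.396 0 0 0 -0.241;0 0.396 0 0 0 -0.241;0 0.396 0 0 0 -0.241;0 0.396 0 0 0 -0.241;0 0.396 0 0 0 -0.241;0 0.396 0 0 0 -0.241;0 0.396 0 0 0 -0.241;0 0.396 0 0 0 -0.241;0 0.396 0 0 0 -0.241",
)

```text
t: 32.4
position: [0.6747, 0.0163, 0.2001]
orientation: [2.183, 2.259, -0.0]
ft_force: [-0.7, -0.3, -0.4]
grip_width: 0.0108
grasp_force: 40.0
```

Emit:
step_arm(
  moves="0 0 0.4 0 0 0;0 0 0.4 0 0 0;0 0 0.4 0 0 0;0 0 0.4 0 0 0;0 0 0.4 0 0 0;0 0 0.528 0 0 0;0 0 0.528 0 0 0;0 0 0.528 0 0 0;0 0 0.528 0 0 0",
)

```text
t: 33.3
position: [0.6753, 0.0161, 0.07]
orientation: [2.181, 2.259, 0.002]
ft_force: [-0.9, 0.8, -0.1]
grip_width: 0.0109
grasp_force: 41.0
```

Emit:
step_arm(
  moves="0 0 0.01 0 0 0;0 0 0.01 0 0 0;0 0 0 0 0 0;0 0 -0.1 0 0 0;0 0 -0.4 0 0 0;0 0 -0.7 0 0 0;0 0 -0.7 0 0 0;0 0 -0.7 0 0 0;0 0 -0.7 0 0 0",
  claw=-0.5,
)

```text
t: 34.2
position: [0.6753, 0.0164, 0.2452]
orientation: [2.18, 2.259, 0.004]
ft_force: [-0.1, -0.3, -0.8]
grip_width: 0.0214
grasp_force: 0.0
```

```bash
sed -i 's/ce\[i,1\]<330/1/' blue.py; python3 blue.py | grep " 0.054 \["; python3 v.py wrist 0 0 640 480 1 w8; python3 plan.py "[(.64,.01,.245,.8,1),(.5,.02,.245,0.,3)]" "(.674,.0144,.2425,1.606)"
```

```text
[242.1193 172.3642] 0.054 [0.6121 0.0478 0.0355 0.054 ] 0.8929844694361564
[443.2102 243.2742] 0.054 [0.7767 0.0028 1.2872 0.054 ] 0.44539267015706807
[314.8953 211.8723] 0.054 [ 0.6742  0.0156 -1.5354  0.054 ] 0.8982203659907076
[246.4245 249.9582] 0.054 [ 0.6144 -0.021   0.0351  0.054 ] 0.8964809593490132
CALL [-0.013 -0.137 -0.01 0 0 0.257] x8
CALL [-0.361 -0.43 0 0 0 0.255] x10
```

View pics/w8.png

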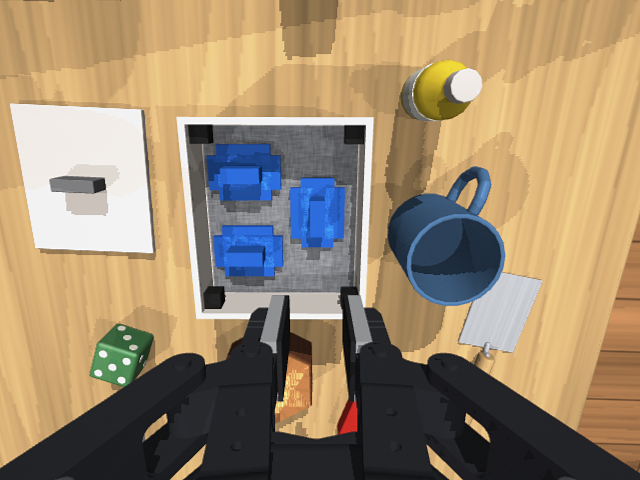

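w8 shows the three bases flat and well apart at (243,172), (247,250) and (317,213). Now the cover.

```bash
python3 plan.py "[(.6,.02,.245,.8,1),(.448,.025,.245,-.01,3)]" "(.674,.0144,.2425,1.606)"; python3 plan.py "[(.448,.025,.08,-.01,1),(.448,.025,.0155,-.01,2)]" "(.448,.025,.245,-.01)"
```

```text
CALL [0.033 -0.295 -0.01 0 0 0.257] x8
CALL [-0.409 -0.45 0 0 0 0.258] x10
CALL [0 0 0.66 0 0 0] x6
CALL [0 0 0.258 0 0 0] x5
```

Emit:
step_arm(
  moves="0.033 -0.295 -0.01 0 0 0.257;0.033 -0.295 -0.01 0 0 0.257;0.033 -0.295 -0.01 0 0 0.257;0.033 -0.295 -0.01 0 0 0.257;0.033 -0.295 -0.01 0 0 0.257;0.033 -0.295 -0.01 0 0 0.257;0.033 -0.295 -0.01 0 0 0.257;0.033 -0.295 -0.01 0 0 0.257",
  claw=0,
)

```text
t: 35.1
position: [0.6001, 0.0215, 0.2442]
orientation: [-2.893, -1.223, 0.004]
ft_force: [0.1, -0.6, -0.9]
grip_width: 0.0427
grasp_force: 0.0
```

Emit:
step_arm(
  moves="-0.409 -0.45 0 0 0 0.258;-0.409 -0.45 0 0 0 0.258;-0.409 -0.45 0 0 0 0.258;-0.409 -0.45 0 0 0 0.258;-0.409 -0.45 0 0 0 0.258;-0.409 -0.45 0 0 0 0.258;-0.409 -0.45 0 0 0 0.258;-0.409 -0.45 0 0 0 0.258;-0.409 -0.45 0 0 0 0.258;-0.409 -0.45 0 0 0 0.258",
)

```text
t: 36.1
position: [0.4489, 0.0269, 0.2454]
orientation: [-3.141, 0.017, 0.001]
ft_force: [0.3, -0.9, -0.0]
grip_width: 0.0426
grasp_force: 0.0
```

Emit:
step_arm(
  moves="0 0 0.66 0 0 0;0 0 0.66 0 0 0;0 0 0.66 0 0 0;0 0 0.66 0 0 0;0 0 0.66 0 0 0;0 0 0.66 0 0 0;0 0 0.918 0 0 0;0 0 0.918 0 0 0;0 0 0.918 0 0 0;0 0 0.918 0 0 0",
)

```text
t: 37.1
position: [0.4503, 0.0271, 0.0175]
orientation: [-3.141, 0.019, -0.005]
ft_force: [-0.2, 0.5, 0.6]
grip_width: 0.0427
grasp_force: 0.0
```

Emit:
step_arm(
  moves="0 0 0 0 0 0;0 0 0 0 0 0;0 0 0 0 0 0;0 0 0 0 0 0;0 0 0 0 0 0;0 0 0 0 0 0",
  claw=-1,
  newtons=70,
)

```text
t: 37.7
position: [0.45, 0.027, 0.0177]
orientation: [-3.141, 0.018, -0.005]
ft_force: [-1.5, -0.3, 8.4]
grip_width: 0.0096
grasp_force: 69.5
```

```bash
python3 plan.py "[]"
```

```text
at [0.45   0.027  0.0177] psi -0.01175375233769562 t 37.7
CALL
```

```bash
python3 plan.py "[(.448,.025,.21,-.01,1)]" "(.448,.025,.0155,-.01)"; python3 plan.py "[(.6435,.012,.21,.034,3)]" "(.448,.025,.21,-.01)"
```

```text
CALL [0 0 -0.778 0 0 0] x7
CALL [0.782 0.044 0 0 0 -0.014] x9
```

Emit:
step_arm(
  moves="0 0 -0.2 0 0 0;0 0 -0.4 0 0 0;0 0 -0.6 0 0 0;0 0 -0.778 0 0 0;0 0 -0.778 0 0 0;0 0 -0.778 0 0 0",
)

```text
t: 38.3
position: [0.4488, 0.0267, 0.2117]
orientation: [3.141, -0.019, 0.004]
ft_force: [-0.3, 0.6, -1.8]
grip_width: 0.01
grasp_force: 68.8
```

Emit:
step_arm(
  moves="0.15 0.044 0 0 0 -0.014;0.3 0.044 0 0 0 -0.014;0.45 0.044 0 0 0 -0.014;0.6 0.044 0 0 0 -0.014;0.72 0.044 0 0 0 -0.014;0.782 0.044 0 0 0 -0.014;0.782 0.044 0 0 0 -0.014;0.782 0.044 0 0 0 -0.014;0.782 0.044 0 0 0 -0.014",
)

```text
t: 39.2
position: [0.6425, 0.0137, 0.2094]
orientation: [3.141, 0.051, -0.005]
ft_force: [-0.9, 0.1, -1.6]
grip_width: 0.0097
grasp_force: 68.8
```

```bash
python3 plan.py "[]"; python3 v.py wrist 0 0 640 480 1 w9; python3 - <<'E'
from h import *
K,T=cam("wrist");read_camera("wrist");s=sense()
for d in silhouettes("cover","wrist")[:2]: print(d["conf"],d["box"],fit("cover",[(d["region"],K,T)],s["position"][2]-.0177,(0.03,),fz=False))
E
```

```text
at [0.6425 0.0137 0.2094] psi 0.032710960739958835 t 39.2
CALL 
0.58 [135.8, 161.7, 360.8, 260.1] (array([0.6766, 0.0148, 0.0338, 0.1927]), np.float64(0.8094879378792796))
```

View pics/w9.png

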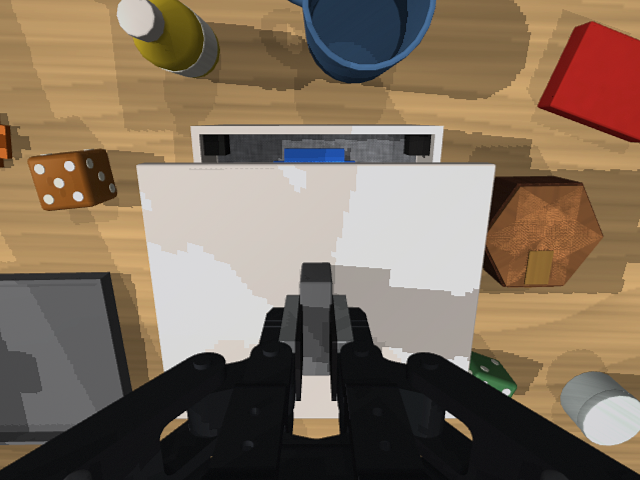

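```bash
python3 - <<'E'
from h import *
K,T=cam("wrist");s=sense();print(s["position"],s["t"])
for z in(.19,.2,.21):
    a,b=[ray(u,K,T,z) for u in((138,165),(494,165))];print(z,a,b,np.linalg.norm(a-b),np.arctan2(b[0]-a[0],a[1]-b[1]),(a+b)/2)
E
```

```text
[0.6434 0.0137 0.2107] 39.35
0.19 [0.6981 0.0889 0.19  ] [ 0.7029 -0.0584  0.19  ] 0.147364739232998 0.032714396461857975 [0.7005 0.0153 0.19  ]
0.2 [0.6993 0.0845 0.2   ] [ 0.7038 -0.0538  0.2   ] 0.13834756437544324 0.03271439646185746 [0.7015 0.0153 0.2   ]
0.21 [0.7005 0.08   0.21  ] [ 0.7047 -0.0493  0.21  ] 0.1293303895178885 0.03271439646185772 [0.7026 0.0154 0.21  ]
```

Emit:
step_arm(
  moves="0.007 0 0.1 0 0 0;0.007 0 0.2 0 0 0;0.007 0 0.3 0 0 0;0.007 0 0.34 0 0 0;0.007 0 0.34 0 0 0;0.007 0 0.34 0 0 0;0.007 0 0.34 0 0 0",
)

```text
t: 40.05
position: [0.6471, 0.0139, 0.1274]
orientation: [-3.141, -0.051, -0.005]
ft_force: [-0.4, -0.1, -1.0]
grip_width: 0.0098
grasp_force: 68.8
```

```bash
python3 v.py wrist 0 0 640 480 1 w10; python3 plan.py "[]"
```

```text
at [0.647  0.0138 0.1273] psi 0.032182326695006605 t 40.1
CALL
```

View pics/w10.png

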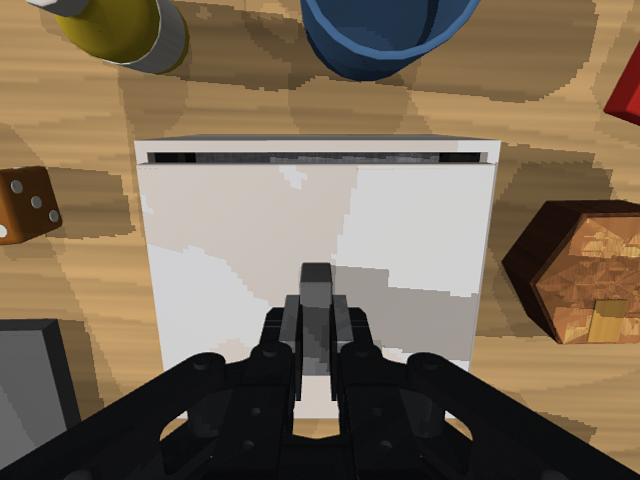

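```bash
python3 - <<'E'
from h import *
K,T=cam("wrist")
a,b=ray((138,165),K,T,.117),ray((495,165),K,T,.117);print("cover",a,b,(a+b)/2)
a,b=ray((135,141),K,T,.095),ray((500,141),K,T,.095);print("rim out",a,b,(a+b)/2)
a,b=ray((148,152),K,T,.095),ray((487,152),K,T,.095);print("rim in",a,b,(a+b)/2)
E
```

```text
cover [0.703  0.0846 0.117 ] [ 0.7075 -0.054   0.117 ] [0.7052 0.0153 0.117 ]
rim out [0.7107 0.0946 0.095 ] [ 0.7159 -0.0645  0.095 ] [0.7133 0.0151 0.095 ]
rim in [0.7062 0.0894 0.095 ] [ 0.711  -0.0596  0.095 ] [0.7086 0.0149 0.095 ]
```

Emit:
step_arm(
  moves="-0.007 0 0 0 0 0;-0.007 0 0 0 0 0;-0.007 0 0.03 0 0 0;-0.007 0 0.05 0 0 0;-0.007 0 0.07 0 0 0;-0.007 0 0.07 0 0 0;-0.007 0 0.07 0 0 0",
)

```text
t: 40.8
position: [0.6441, 0.0137, 0.1077]
orientation: [-3.141, -0.051, 0.001]
ft_force: [0.6, -0.1, -1.5]
grip_width: 0.0097
grasp_force: 68.8
```

Emit:
step_arm(
  moves="0 0 0.01 0 0 0;0 0 0.015 0 0 0;0 0 0.02 0 0 0;0 0 0.025 0 0 0;0 0 0.025 0 0 0;0 0 0.025 0 0 0",
)

```text
t: 41.4
position: [0.6446, 0.0137, 0.1048]
orientation: [3.141, 0.05, 0.003]
ft_force: [-4.5, -0.8, 11.3]
grip_width: 0.0102
grasp_force: 70.4
```

Emit:
step_arm(
  moves="0 0 0.01 0 0 0;0 0 0.02 0 0 0;0 0 0.03 0 0 0;0 0 0.03 0 0 0;0 0 0.03 0 0 0",
)

```text
t: 41.9
position: [0.6448, 0.0137, 0.1043]
orientation: [3.14, 0.05, 0.006]
ft_force: [-14.0, -1.8, 41.3]
grip_width: 0.0101
grasp_force: 74.4
```

Emit:
step_arm(
  moves="0 0 -0.02 0 0 0;0 0 -0.03 0 0 0;0 0 -0.03 0 0 0;0 0 -0.03 0 0 0",
)

```text
t: 42.3
position: [0.6448, 0.0137, 0.1047]
orientation: [3.141, 0.05, 0.003]
ft_force: [-4.3, -0.6, 12.9]
grip_width: 0.0096
grasp_force: 70.7
```

Emit:
step_arm(
  moves="0 0 0 0 0 0;0 0 0 0 0 0;0 0 0 0 0 0;0 0 -0.1 0 0 0;0 0 -0.3 0 0 0;0 0 -0.5 0 0 0;0 0 -0.5 0 0 0;-0.45 0 -0.6 0 0 0;-0.45 0 -0.6 0 0 0;-0.45 0 -0.6 0 0 0",
  claw=0,
)

```text
t: 43.3
position: [0.5273, 0.0099, 0.2519]
orientation: [3.14, 0.052, -0.006]
ft_force: [0.6, 0.6, 0.1]
grip_width: 0.0428
grasp_force: 0.0
```

Emit:
step_arm(
  moves="0 0 0 0 0 0;0 0 0 0 0 0",
)

```text
t: 43.5
position: [0.5325, 0.0099, 0.2519]
orientation: [-3.141, -0.05, -0.002]
ft_force: [0.8, -0.5, -0.2]
grip_width: 0.0429
grasp_force: 0.0
```

```bash
cat > d.py <<'E'
from h import *
S_={}
for c in("top","scene","wrist"):
    K,T=cam(c);im=read_camera(c)
    for t in("tin","amber_die","green_die"): S_[c,t]=(K,T,[d for d in silhouettes(t,c) if d["conf"]>.4])
for t in("tin","amber_die","green_die"):
    m="tin" if t=="tin" else "die"
    for c in("top","scene","wrist"):
        K,T,L=S_[c,t]
        for d in L[:2]:print(t,c,*fit(m,[(d["region"],K,T)],0,(0,.4,.8,1.2) if m=="die" else (0,),fz=False),list(map(int,d["box"])))
print(sense()["t"])
E
python3 d.py; python3 v.py wrist 0 0 640 480 1 w11;python3 plan.py "[]"
```

```text
tin top [ 0.4333 -0.3373  0.2512  0.    ] 0.8826734471485652 [414, 292, 24, 20]
tin scene [ 0.4307 -0.3373  0.1456  0.    ] 0.9016643550624133 [176, 271, 35, 34]
tin wrist [ 0.4316 -0.3387  0.2365  0.    ] 0.9815286624203822 [599, 271, 40, 65]
amber_die top [0.6642 0.218  1.7288 0.    ] 0.905102372440689 [210, 208, 19, 18]
amber_die top [0.7746 0.1203 0.4306 0.    ] 0.8168117883456129 [245, 165, 20, 23]
amber_die scene [0.6626 0.2161 0.2792 0.    ] 0.86017102252198 [407, 156, 25, 27]
amber_die wrist [0.663  0.2169 0.0316 0.    ] 0.8880983586094988 [35, 8, 86, 64]
green_die top [ 0.4741 -0.155   1.1022  0.    ] 0.770026830203143 [348, 277, 16, 20]
green_die scene [ 0.47   -0.1562 -0.4729  0.    ] 0.8663801718968619 [248, 223, 28, 29]
green_die wrist [ 0.4719 -0.1548  1.1854  0.    ] 0.9294564882358984 [440, 235, 71, 62]
green_die wrist [ 0.6961  0.3043 -0.3501  0.    ] 0.8550764695043302 [0, 1, 21, 39]
44.1
at [0.5318 0.01   0.2518] psi 0.032249299100625795 t 44.15
CALL
```

View pics/w11.png

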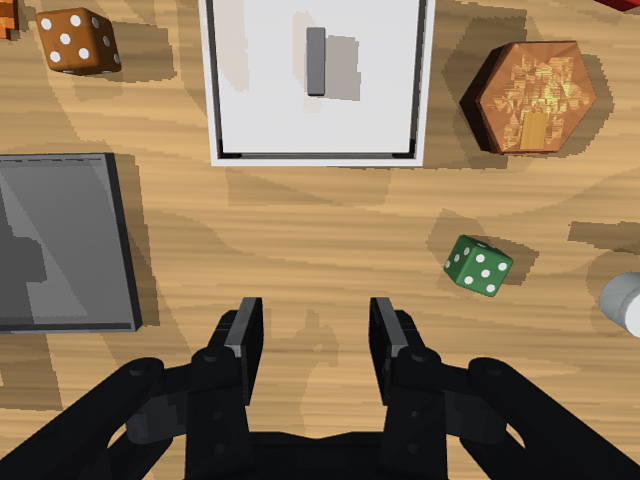

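w11 shows the cover level inside the rim at (317,80), at flush height. The tin has been knocked to about (0.432, -0.338), the amber die is at (0.663, 0.217) and the green die at (0.472, -0.155). Next: the tin, then the green die, then the amber die.

```bash
python3 plan.py "[(.49,-.17,.22,.9,1),(.431,-.339,.2,1.62,3)]"; python3 plan.py "[(.431,-.339,.07,1.62,1),(.431,-.339,.007,1.62,2)]" "(.431,-.339,.2,1.62)"; python3 plan.py "[(.431,-.339,.15,1.62,1),(.6345,-.2925,.15,1.62,2),(.6345,-.2925,.05,1.62,1),(.6345,-.2925,.008,1.62,2)]" "(.431,-.339,.007,1.62)"
```

```text
at [0.5318 0.01   0.2518] psi 0.032249299100625795 t 44.15
CALL [-0.19 0.714 0.127 0 0 -0.276] x8
CALL [-0.676 0.235 0.08 0 0 -0.229] x9
CALL [0 0 0.52 0 0 0] x5; [0 0 0.772 0 0 0] x5
CALL [0 0 -0.572 0 0 0] x5
CALL [0.146 0.822 0 0 0 0] x8
CALL [0 0 0.4 0 0 0] x5; [0 0 0.568 0 0 0] x4
```

Emit:
step_arm(
  moves="-0.19 0.714 0.127 0 0 -0.276;-0.19 0.714 0.127 0 0 -0.276;-0.19 0.714 0.127 0 0 -0.276;-0.19 0.714 0.127 0 0 -0.276;-0.19 0.714 0.127 0 0 -0.276;-0.19 0.714 0.127 0 0 -0.276;-0.19 0.714 0.127 0 0 -0.276;-0.19 0.714 0.127 0 0 -0.276",
  claw=1,
)

```text
t: 44.95
position: [0.4901, -0.1698, 0.2202]
orientation: [-2.831, -1.362, -0.0]
ft_force: [0.8, -0.6, 0.0]
grip_width: 0.0851
grasp_force: 0.0
```

Emit:
step_arm(
  moves="-0.676 0.235 0.08 0 0 -0.229;-0.676 0.235 0.08 0 0 -0.229;-0.676 0.235 0.08 0 0 -0.229;-0.676 0.235 0.08 0 0 -0.229;-0.676 0.235 0.08 0 0 -0.229;-0.676 0.235 0.08 0 0 -0.229;-0.676 0.235 0.08 0 0 -0.229;-0.676 0.235 0.08 0 0 -0.229;-0.676 0.235 0.08 0 0 -0.229",
)

```text
t: 45.85
position: [0.4316, -0.3377, 0.2004]
orientation: [2.166, 2.275, -0.0]
ft_force: [0.7, -0.6, 0.1]
grip_width: 0.0852
grasp_force: 0.0
```

```bash
python3 w.py w12 tin:tin:0 green_die:die:0 pot:pot:0 vault:vault:0; python3 plan.py "[]"
```

```text
tin [ 0.4318 -0.3372  0.0422  0.    ] iou 0.940 conf 0.92 [281, 173, 74, 80]
green_die [ 0.4712 -0.153   1.217   0.    ] iou 0.950 conf 0.66 [360, 2, 44, 15]
pot [ 0.6404 -0.3899  0.1346  0.    ] iou 0.946 conf 0.90 [500, 239, 106, 89]
pot [ 0.3903 -0.4523 -0.5004  0.    ] iou 0.510 conf 0.85 [214, 287, 110, 132]
pot [ 0.6448 -0.4507 -0.4811  0.    ] iou 0.184 conf 0.73 [504, 359, 55, 119]
vault [ 0.6302 -0.1743 -1.0002  0.    ] iou 0.991 conf 0.61 [521, 0, 118, 88]
at [ 0.431  -0.3385  0.2001] psi 1.6189083289145512 t 46.1
CALL
```

Emit:
step_arm(
  moves="0 0 0.52 0 0 0;0 0 0.52 0 0 0;0 0 0.52 0 0 0;0 0 0.52 0 0 0;0 0 0.52 0 0 0;0 0 0.772 0 0 0;0 0 0.772 0 0 0;0 0 0.772 0 0 0;0 0 0.772 0 0 0;0 0 0.772 0 0 0",
)

```text
t: 47.1
position: [0.4323, -0.3395, 0.0092]
orientation: [2.165, 2.271, 0.001]
ft_force: [0.3, -0.4, 0.0]
grip_width: 0.0855
grasp_force: 0.0
```

Emit:
step_arm(
  moves="0 0 0 0 0 0;0 0 0 0 0 0;0 0 0 0 0 0;0 0 0 0 0 0;0 0 0 0 0 0",
  claw=-1,
  newtons=40,
)

```text
t: 47.6
position: [0.4317, -0.3393, 0.0086]
orientation: [2.166, 2.272, 0.0]
ft_force: [-1.0, 0.2, 6.4]
grip_width: 0.0596
grasp_force: 41.7
```

Emit:
step_arm(
  moves="0 0 -0.25 0 0 0;0 0 -0.45 0 0 0;0 0 -0.572 0 0 0;0 0 -0.572 0 0 0;0 0 -0.572 0 0 0",
)

```text
t: 48.1
position: [0.4309, -0.3391, 0.1511]
orientation: [2.167, 2.272, -0.001]
ft_force: [-0.1, 0.5, -1.9]
grip_width: 0.0596
grasp_force: 43.9
```

Emit:
step_arm(
  moves="0.146 0.822 0 0 0 0;0.146 0.822 0 0 0 0;0.146 0.822 0 0 0 0;0.146 0.822 0 0 0 0;0.146 0.822 0 0 0 0;0.146 0.822 0 0 0 0;0.146 0.822 0 0 0 0;0.146 0.822 0 0 0 0",
)

```text
t: 48.9
position: [0.632, -0.2944, 0.1491]
orientation: [-2.169, -2.27, 0.005]
ft_force: [-0.2, -1.2, -0.6]
grip_width: 0.0596
grasp_force: 44.0
```

Emit:
step_arm(
  moves="0 0 0.4 0 0 0;0 0 0.4 0 0 0;0 0 0.4 0 0 0;0 0 0.4 0 0 0;0 0 0.5 0 0 0;0 0 0.566 0 0 0;0 0 0.566 0 0 0;0 0 0.566 0 0 0;0 0 0.566 0 0 0",
)

```text
t: 49.8
position: [0.6351, -0.2927, 0.0102]
orientation: [2.167, 2.273, 0.001]
ft_force: [-0.3, -0.3, -0.6]
grip_width: 0.0595
grasp_force: 44.5
```

```bash
python3 plan.py "[(.55,-.2,.15,1.4,1),(.470,-.1555,.15,1.22,3)]" "(.6345,-.2925,.15,1.62)"; python3 plan.py "[(.470,-.1555,.06,1.22,1),(.470,-.1555,.008,1.22,2)]" "(.470,-.1555,.15,1.22)"; python3 plan.py "[(.470,-.1555,.15,1.22,1),(.554,-.396,.15,1.62,3),(.554,-.396,.05,1.62,1),(.554,-.396,.0085,1.62,2)]" "(.470,-.1555,.008,1.22)"
```

```text
CALL [0.386 -0.319 0 0 0 0.07] x5
CALL [0.121 -0.346 0 0 0 0.057] x6
CALL [0 0 0.36 0 0 0] x4; [0 0 0.568 0 0 0] x5
CALL [0 0 -0.568 0 0 0] x5
CALL [-0.788 0.646 0 0 0 -0.127] x10
CALL [0 0 0.4 0 0 0] x5; [0 0 0.566 0 0 0] x4
```

Emit:
step_arm(
  moves="0 0 0 0 0 0;0 0 0 0 0 0;0 0 0 0 0 0;0 0 -0.2 0 0 0;0 0 -0.4 0 0 0;0 0 -0.566 0 0 0;0 0 -0.566 0 0 0;0 0 -0.566 0 0 0",
  claw=1,
)

```text
t: 50.6
position: [0.635, -0.2926, 0.1518]
orientation: [2.166, 2.272, 0.001]
ft_force: [-0.3, -0.0, -0.9]
grip_width: 0.0856
grasp_force: 0.0
```

Emit:
step_arm(
  moves="0.386 -0.319 0 0 0 0.07;0.386 -0.319 0 0 0 0.07;0.386 -0.319 0 0 0 0.07;0.386 -0.319 0 0 0 0.07;0.386 -0.319 0 0 0 0.07",
)

```text
t: 51.1
position: [0.5495, -0.2002, 0.149]
orientation: [-2.403, -2.022, 0.002]
ft_force: [0.5, -0.6, -0.2]
grip_width: 0.085
grasp_force: 0.0
```

Emit:
step_arm(
  moves="0.121 -0.346 0 0 0 0.057;0.121 -0.346 0 0 0 0.057;0.121 -0.346 0 0 0 0.057;0.121 -0.346 0 0 0 0.057;0.121 -0.346 0 0 0 0.057;0.121 -0.346 0 0 0 0.057",
)

```text
t: 51.7
position: [0.4718, -0.1565, 0.15]
orientation: [2.576, 1.797, 0.002]
ft_force: [-1.0, 0.4, -0.1]
grip_width: 0.0856
grasp_force: 0.0
```

```bash
python3 d.py | grep -E "green|tin"; python3 plan.py "[]"
```

```text
tin top [ 0.6336 -0.2896  0.0018  0.    ] 0.9163979161498388 [394, 220, 23, 19]
tin scene [ 0.632  -0.2901  0.0864  0.    ] 0.9173262387761889 [265, 301, 37, 37]
tin wrist [ 0.6336 -0.2898  0.1049  0.    ] 0.9616654632191275 [522, 274, 111, 89]
green_die scene [ 0.4703 -0.1557  1.1469  0.    ] 0.8982248520710059 [247, 225, 27, 27]
green_die scene [0.6632 0.2144 0.1786 0.    ] 0.9368675252989881 [406, 157, 27, 30]
green_die wrist [ 0.4714 -0.155   1.2634  0.    ] 0.9444660388950886 [280, 193, 71, 73]
at [ 0.4701 -0.1553  0.1501] psi 1.219810852936607 t 52.3
CALL
```

Tin is in place at (0.6336, -0.290). Now the green die.

Emit:
step_arm(
  moves="0 0 0.36 0 0 0;0 0 0.36 0 0 0;0 0 0.36 0 0 0;0 0 0.36 0 0 0;0 0 0.568 0 0 0;0 0 0.568 0 0 0;0 0 0.568 0 0 0;0 0 0.568 0 0 0;0 0 0.568 0 0 0",
)

```text
t: 53.2
position: [0.4717, -0.1558, 0.0107]
orientation: [2.572, 1.797, 0.005]
ft_force: [0.3, 0.3, 0.5]
grip_width: 0.0856
grasp_force: 0.0
```

Emit:
step_arm(
  moves="0 0 0 0 0 0;0 0 0 0 0 0;0 0 0 0 0 0;0 0 0 0 0 0;0 0 0 0 0 0;0 0 0 0 0 0",
  claw=-1,
  newtons=50,
)

```text
t: 53.8
position: [0.4709, -0.1556, 0.0089]
orientation: [2.574, 1.798, 0.002]
ft_force: [0.3, -1.8, 7.4]
grip_width: 0.0436
grasp_force: 51.8
```

Emit:
step_arm(
  moves="0 0 -0.25 0 0 0;0 0 -0.45 0 0 0;0 0 -0.568 0 0 0;0 0 -0.568 0 0 0;0 0 -0.568 0 0 0",
)

```text
t: 54.3
position: [0.4696, -0.1555, 0.1502]
orientation: [2.575, 1.799, -0.0]
ft_force: [0.8, 0.1, -1.7]
grip_width: 0.0434
grasp_force: 52.5
```

Emit:
step_arm(
  moves="-0.788 0.646 0 0 0 -0.127;-0.788 0.646 0 0 0 -0.127;-0.788 0.646 0 0 0 -0.127;-0.788 0.646 0 0 0 -0.127;-0.788 0.646 0 0 0 -0.127;-0.788 0.646 0 0 0 -0.127;-0.788 0.646 0 0 0 -0.127;-0.788 0.646 0 0 0 -0.127;-0.788 0.646 0 0 0 -0.127;-0.788 0.646 0 0 0 -0.127",
)

```text
t: 55.3
position: [0.5541, -0.3939, 0.1501]
orientation: [-2.164, -2.276, -0.0]
ft_force: [-0.4, 0.8, -1.7]
grip_width: 0.0434
grasp_force: 52.4
```

Emit:
step_arm(
  moves="0 0 0.4 0 0 0;0 0 0.4 0 0 0;0 0 0.4 0 0 0;0 0 0.4 0 0 0;0 0 0.5 0 0 0;0 0 0.564 0 0 0;0 0 0.564 0 0 0;0 0 0.564 0 0 0;0 0 0.564 0 0 0",
)

```text
t: 56.2
position: [0.5548, -0.3962, 0.0107]
orientation: [2.166, 2.272, 0.001]
ft_force: [0.3, 0.8, -2.4]
grip_width: 0.0434
grasp_force: 52.5
```

Emit:
step_arm(
  moves="0 0 0 0 0 0;0 0 0 0 0 0;0 0 0 0 0 0;0 0 -0.2 0 0 0;0 0 -0.4 0 0 0;0 0 -0.77 0 0 0;0 0 -0.77 0 0 0;0 0 -0.77 0 0 0;0 0 -0.77 0 0 0",
  claw=0.6,
)

```text
t: 57.1
position: [0.5545, -0.396, 0.2033]
orientation: [2.165, 2.272, 0.001]
ft_force: [0.3, -1.0, -1.0]
grip_width: 0.0681
grasp_force: 0.0
```

```bash
python3 d.py; python3 plan.py "[(.5,-.16,.2,1.6,1),(.53,.05,.2,1.6,1),(.662,.216,.2,1.74,3)]" "(.554,-.396,.2015,1.62)"; python3 plan.py "[(.662,.216,.07,1.74,1),(.662,.216,.008,1.74,2)]" "(.662,.216,.2,1.74)"; python3 plan.py "[(.662,.216,.2,1.74,1),(.53,.05,.2,1.62,1),(.5325,-.18,.2,1.62,3),(.5325,-.18,.06,1.62,1),(.5325,-.18,.009,1.62,2)]" "(.662,.216,.008,1.74)"
```

```text
tin top [ 0.634  -0.2892  0.0593  0.    ] 0.9311720698254364 [396, 216, 22, 22]
tin scene [ 0.6319 -0.29   -0.0015  0.    ] 0.9423535648025444 [265, 300, 36, 36]
tin wrist [ 0.6329 -0.2899  0.2544  0.    ] 0.9521325098470534 [385, 38, 94, 87]
amber_die top [ 0.5538 -0.3946  0.0931  0.    ] 0.8919832582099163 [439, 245, 19, 18]
amber_die top [0.6649 0.2184 1.775  0.    ] 0.8476485956890921 [208, 205, 18, 21]
amber_die scene [0.6626 0.2163 1.7605 0.    ] 0.9102354861273024 [406, 157, 27, 26]
green_die top [ 0.5538 -0.3946  1.6648  0.    ] 0.8927536231884058 [438, 246, 19, 18]
green_die scene [ 0.5521 -0.3942 -0.0092  0.    ] 0.8530477240510317 [205, 326, 30, 30]
green_die wrist [ 0.5532 -0.3953  0.0488  0.    ] 0.930861687709537 [286, 184, 59, 61]
57.7
CALL [0.953 -0.169 0.006 0 0 0.006] x8
CALL [0.836 0.144 0 0 0 0] x7
CALL [0.648 0.547 0 0 0 -0.045] x9
CALL [0 0 0.52 0 0 0] x5; [0 0 0.768 0 0 0] x5
CALL [0 0 -0.768 0 0 0] x6
CALL [-0.566 -0.632 0 0 0 0.038] x7
CALL [-0.919 -0.035 0 0 0 0] x9
CALL [0 0 0.56 0 0 0] x5; [0 0 0.764 0 0 0] x5
```

Green die placed well. Now the amber die.

Emit:
step_arm(
  moves="0.953 -0.169 0 0 0 0.006;0.953 -0.169 0 0 0 0.006;0.953 -0.169 0 0 0 0.006;0.953 -0.169 0 0 0 0.006;0.953 -0.169 0 0 0 0.006;0.953 -0.169 0 0 0 0.006;0.953 -0.169 0 0 0 0.006;0.953 -0.169 0 0 0 0.006",
  claw=0.8,
)

```text
t: 58.5
position: [0.5007, -0.1616, 0.2016]
orientation: [2.191, 2.25, -0.001]
ft_force: [0.5, 0.2, -0.3]
grip_width: 0.0768
grasp_force: 0.0
```

Emit:
step_arm(
  moves="0.836 0.144 0 0 0 0;0.836 0.144 0 0 0 0;0.836 0.144 0 0 0 0;0.836 0.144 0 0 0 0;0.836 0.144 0 0 0 0;0.836 0.144 0 0 0 0;0.836 0.144 0 0 0 0",
)

```text
t: 59.2
position: [0.5307, 0.0472, 0.201]
orientation: [2.193, 2.249, -0.003]
ft_force: [0.3, -0.4, 0.7]
grip_width: 0.0766
grasp_force: 0.0
```

Emit:
step_arm(
  moves="0.648 0.547 0 0 0 -0.045;0.648 0.547 0 0 0 -0.045;0.648 0.547 0 0 0 -0.045;0.648 0.547 0 0 0 -0.045;0.648 0.547 0 0 0 -0.045;0.648 0.547 0 0 0 -0.045;0.648 0.547 0 0 0 -0.045;0.648 0.547 0 0 0 -0.045;0.648 0.547 0 0 0 -0.045",
)

```text
t: 60.1
position: [0.6624, 0.2133, 0.2019]
orientation: [2.027, 2.399, -0.002]
ft_force: [-0.0, 1.5, -0.9]
grip_width: 0.0767
grasp_force: 0.0
```

```bash
python3 w.py w13 amber_die:die:0 orange_base:base:0; python3 plan.py "[]"
```

```text
amber_die [0.663  0.2177 0.1228 0.    ] iou 0.930 conf 0.98 [291, 181, 56, 60]
orange_base [0.6936 0.3121 1.4522 0.    ] iou 0.884 conf 0.57 [340, 57, 68, 85]
at [0.6623 0.2149 0.202 ] psi 1.7401767018260499 t 60.25
CALL
```

Emit:
step_arm(
  moves="0.005 0 0.52 0 0 0;0.005 0 0.52 0 0 0;0.005 0 0.52 0 0 0;0.005 0 0.52 0 0 0;0.005 0 0.52 0 0 0;0.005 0 0.772 0 0 0;0.005 0 0.772 0 0 0;0.005 0 0.772 0 0 0;0.005 0 0.772 0 0 0;0.005 0 0.772 0 0 0",
)

```text
t: 61.25
position: [0.6637, 0.2183, 0.0115]
orientation: [2.023, 2.401, 0.007]
ft_force: [-0.7, 0.5, 0.2]
grip_width: 0.077
grasp_force: 0.0
```

Emit:
step_arm(
  moves="0 0 0 0 0 0;0 0 0 0 0 0;0 0 0 0 0 0;0 0 0 0 0 0;0 0 0 0 0 0;0 0 0 0 0 0",
  claw=-1,
)

```text
t: 61.85
position: [0.6631, 0.2177, 0.0101]
orientation: [2.024, 2.401, 0.004]
ft_force: [0.3, -0.2, 5.4]
grip_width: 0.0435
grasp_force: 52.3
```

Emit:
step_arm(
  moves="0 0 -0.25 0 0 0;0 0 -0.45 0 0 0;0 0 -0.65 0 0 0;0 0 -0.768 0 0 0;0 0 -0.768 0 0 0;0 0 -0.768 0 0 0",
)

```text
t: 62.45
position: [0.6617, 0.217, 0.2006]
orientation: [2.024, 2.402, -0.001]
ft_force: [-0.6, -0.7, -2.9]
grip_width: 0.0435
grasp_force: 52.1
```

Emit:
step_arm(
  moves="-0.566 -0.632 0 0 0 0.038;-0.566 -0.632 0 0 0 0.038;-0.566 -0.632 0 0 0 0.038;-0.566 -0.632 0 0 0 0.038;-0.566 -0.632 0 0 0 0.038;-0.566 -0.632 0 0 0 0.038;-0.566 -0.632 0 0 0 0.038",
)

```text
t: 63.15
position: [0.5302, 0.0515, 0.1995]
orientation: [-2.162, -2.276, 0.0]
ft_force: [-0.0, 0.3, -1.5]
grip_width: 0.0434
grasp_force: 52.2
```

Emit:
step_arm(
  moves="-0.919 -0.035 0 0 0 0;-0.919 -0.035 0 0 0 0;-0.919 -0.035 0 0 0 0;-0.919 -0.035 0 0 0 0;-0.919 -0.035 0 0 0 0;-0.919 -0.035 0 0 0 0;-0.919 -0.035 0 0 0 0;-0.919 -0.035 0 0 0 0;-0.919 -0.035 0 0 0 0",
)

```text
t: 64.05
position: [0.5341, -0.1762, 0.2006]
orientation: [-2.159, -2.282, -0.002]
ft_force: [0.5, -0.1, -1.6]
grip_width: 0.0431
grasp_force: 52.2
```

```bash
python3 plan.py "[(.5325,-.181,.06,1.62,1),(.5325,-.181,.009,1.62,2)]"
```

```text
at [ 0.5341 -0.1762  0.2006] psi 1.626199002364897 t 64.05
CALL [-0.019 -0.008 0.562 0 0 0.002] x5; [-0.02 -0.008 0.766 0 0 0.002] x5
```

Emit:
step_arm(
  moves="0 0 0.56 0 0 0;0 0 0.56 0 0 0;0 0 0.56 0 0 0;0 0 0.56 0 0 0;0 0 0.65 0 0 0;0 0 0.76 0 0 0;0 0 0.76 0 0 0;0 0 0.76 0 0 0;0 0 0.76 0 0 0",
)

```text
t: 64.95
position: [0.5344, -0.1788, 0.0125]
orientation: [2.162, 2.276, 0.002]
ft_force: [0.2, -0.3, -2.1]
grip_width: 0.0436
grasp_force: 52.2
```

Emit:
step_arm(
  moves="0 0 0 0 0 0;0 0 0 0 0 0;0 0 0 0 0 0;0 0 -0.2 0 0 0;0 0 -0.4 0 0 0;0 0 -0.9 0 0 0;0 0 -0.9 0 0 0;0 0 -0.9 0 0 0;0 0 -0.9 0 0 0",
  claw=0.6,
)

```text
t: 65.85
position: [0.5359, -0.1788, 0.2405]
orientation: [2.158, 2.271, 0.007]
ft_force: [0.1, -0.0, 0.2]
grip_width: 0.0683
grasp_force: 0.0
```

Emit:
step_arm(
  moves="0 0.5 0 0 0 0;0 0.5 0 0 0 0;0 0.5 0 0 0 0;0 0.5 0 0 0 0;0 0.5 0 0 0 0",
)

```text
t: 66.35
position: [0.6574, -0.1721, 0.2337]
orientation: [-2.161, -2.276, 0.003]
ft_force: [-0.6, -0.4, -0.2]
grip_width: 0.0681
grasp_force: 0.0
```

```bash
cat > e.py <<'E'
from h import *
# cover seat check: fin/plate edges; bystanders
for c in("top","scene"):
    K,T=cam(c);read_camera(c)
    for t,m in(("pot","pot"),("vault","vault"),("orange_base","base"),("cover","cover"),("tiers","tiers")):
        z={"cover":.087}.get(t,0)
        for d in silhouettes(t,c)[:1]:
            print(c,t,round(d["conf"],2),*fit(m,[(d["region"],K,T)],z,(-.1,.1,1.4) if m=="base" else (.0,),fz=False))
E
python3 d.py; python3 e.py
```

```text
tin scene [ 0.6314 -0.29    0.137   0.    ] 0.9358505617230606 [265, 299, 35, 38]
tin scene [ 0.6402 -0.1861  0.195   0.    ] 0.4745894965395576 [296, 258, 43, 44]
tin wrist [ 0.6334 -0.2904  0.1055  0.    ] 0.9504419946073245 [257, 285, 60, 66]
amber_die top [ 0.5341 -0.18    1.5716  0.    ] 0.9395515695067265 [359, 257, 21, 18]
amber_die top [0.6891 0.3087 1.2495 0.    ] 0.812480252764613 [170, 200, 26, 17]
amber_die scene [ 0.5317 -0.1811  0.3219  0.    ] 0.8165086447295036 [261, 244, 28, 31]
amber_die wrist [ 0.5339 -0.1795  0.0992  0.    ] 0.9065722585330428 [148, 181, 64, 53]
amber_die wrist [ 0.6868 -0.0246  0.357   0.    ] 0.3382254063202801 [214, 0, 188, 58]
green_die top [ 0.5549 -0.3942  1.5876  0.    ] 0.9051943913320586 [438, 246, 18, 19]
green_die scene [ 0.5521 -0.395  -0.1427  0.    ] 0.8559852374839538 [202, 326, 31, 31]
green_die wrist [ 0.5838 -0.3933  0.2076  0.    ] 0.45569406057871287 [208, 372, 26, 58]
green_die wrist [ 0.609  -0.1733  0.1392  0.    ] 0.3357731462422462 [235, 149, 101, 115]
66.95
top pot 0.81 [ 0.6424 -0.5458  0.2999  0.    ] 0.5585514662468019
top vault 0.96 [ 0.6302 -0.1728  0.025   0.    ] 0.716421228118922
top orange_base 0.73 [0.6941 0.3135 1.4541 0.    ] 0.8340163934426229
top cover 0.58 [0.6448 0.0141 0.0206 0.087 ] 0.9732774368822895
top tiers 0.79 [0.6447 0.0139 0.0319 0.    ] 0.278694930155319
scene pot 0.98 [ 0.6379 -0.39    0.1198  0.    ] 0.9298212517096637
scene vault 0.85 [ 0.629  -0.1769  0.023   0.    ] 0.9604534582746306
scene orange_base 0.59 [0.6933 0.3108 1.5349 0.    ] 0.8330381581065851
scene cover 0.74 [0.8249 0.0776 0.4986 0.087 ] 0.3149712407559573
scene tiers 0.77 [0.6427 0.0125 0.039  0.    ] 0.41077189597402464
```

All placements are good. I'll check the cover is fully home by pressing the fin top with closed fingers; it should stop at z of about 0.117.

```bash
python3 plan.py "[(.6440,.013,.2,1.606,4),(.6440,.013,.13,1.606,3)]"
```

```text
at [ 0.6582 -0.1725  0.2356] psi 1.62190223254376 t 67.55
CALL [0.744 -0.019 0.142 0 0 0.005] x9
CALL [0 0 0.28 0 0 0] x6
```

Emit:
step_arm(
  moves="0.744 -0.019 0.142 0 0 0.005;0.744 -0.019 0.142 0 0 0.005;0.744 -0.019 0.142 0 0 0.005;0.744 -0.019 0.142 0 0 0.005;0.744 -0.019 0.142 0 0 0.005;0.744 -0.019 0.142 0 0 0.005;0.744 -0.019 0.142 0 0 0.005;0.744 -0.019 0.142 0 0 0.005;0.744 -0.019 0.142 0 0 0.005",
  claw=-1,
)

```text
t: 68.45
position: [0.6442, 0.0112, 0.2001]
orientation: [2.185, 2.257, -0.0]
ft_force: [-0.2, -0.3, -0.1]
grip_width: -0.0001
grasp_force: 0.0
```

Emit:
step_arm(
  moves="0 0 0.28 0 0 0;0 0 0.28 0 0 0;0 0 0.28 0 0 0;0 0 0.28 0 0 0;0 0 0.28 0 0 0;0 0 0.28 0 0 0",
)

```text
t: 69.05
position: [0.6451, 0.0133, 0.132]
orientation: [2.181, 2.259, 0.005]
ft_force: [-0.1, 0.3, 0.6]
grip_width: -0.0
grasp_force: 0.0
```

Emit:
step_arm(
  moves="0 0 0.02 0 0 0;0 0 0.03 0 0 0;0 0 0.04 0 0 0;0 0 0.05 0 0 0;0 0 0.05 0 0 0",
)

```text
t: 69.55
position: [0.644, 0.013, 0.1174]
orientation: [-2.182, -2.26, -0.0]
ft_force: [-0.1, 0.5, 0.4]
grip_width: 0.0002
grasp_force: 0.0
```

Emit:
step_arm(
  moves="0 0 0.004 0 0 0;0 0 0.008 0 0 0;0 0 0.012 0 0 0;0 0 0.016 0 0 0;0 0 0.016 0 0 0",
)

```text
t: 70.05
position: [0.6443, 0.0131, 0.117]
orientation: [2.181, 2.259, 0.001]
ft_force: [-4.1, -1.4, 14.9]
grip_width: 0.0001
grasp_force: 7.4
```

Emit:
step_arm(
  moves="0 0 -0.1 0 0 0;0 0 -0.3 0 0 0;0 0 -0.6 0 0 0;0 0 -0.6 0 0 0;0 0 -0.6 0 0 0;0 0 -0.6 0 0 0",
)

```text
t: 70.65
position: [0.6437, 0.0128, 0.2635]
orientation: [2.182, 2.26, -0.0]
ft_force: [-0.8, -0.3, -1.2]
grip_width: 0.0002
grasp_force: 0.0
```

```bash
python3 d.py | grep -E "tin (top|scene)|die (top|scene)"; python3 w.py w14 cover:cover:0.087
```

```text
tin top [ 0.6341 -0.2899  0.2502  0.    ] 0.9327521793275217 [394, 216, 24, 21]
tin scene [ 0.6312 -0.2911  0.3238  0.    ] 0.9446323188117499 [264, 301, 37, 37]
amber_die top [ 0.5342 -0.1795 -0.0052  0.    ] 0.9347984017435524 [359, 258, 19, 16]
amber_die scene [ 0.5324 -0.1805  1.755   0.    ] 0.8633278297560081 [262, 244, 30, 30]
green_die top [ 0.5539 -0.3945  1.6912  0.    ] 0.8653660109642051 [439, 246, 19, 17]
green_die scene [ 0.5529 -0.3967  1.5003  0.    ] 0.888712115185745 [203, 326, 31, 30]
cover [0.6433 0.0134 0.0357 0.087 ] iou 0.990 conf 0.58 [238, 128, 156, 168]
```

The fin top stopped the fingers at z 0.117, so the cover is home, and all other positions check out.

```bash
python3 -c "
from rig import *
print(finish_job())"
```

```text
the job is handed in; nothing more can be done
None
```

I handed the job in at about 71 s of the 210 s: three blue bases flat in the top tier, cover pressed home, tin and both dice measured within tolerance; the hand-in returned no verdict.

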